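Dock the lamp supply module and secure its captive thumbscrew

ROBOT

A 6-joint arm with a two-finger parallel gripper is mounted at the origin on a cart in front of the work surface, level with it; the furniture and walls round the work are solid. World frame = base frame: x ahead of the robot, y to its left, z up, the work surface at z = 0. Lengths are in m, angles in rad, forces in N, time in s.
With the tool pointing down it reaches from about 0.275 to 0.75 m from the base axis. Payload 10.2 kg.
Tool frame: the origin (TCP) lies at the very end of the fingers, on their centre line; the grasp point (between the pads) lies 19 mm behind it; x points along the fingers, z is the direction in which the jaws open and shut, and the axes are right-handed (so a half turn about x gives the same grasp; the last joint's range is limited). The gripper opens to 88 mm and grips with 3 to 60 N. Pads are 18 mm wide; open, the fingers measure 123 mm over their backs; the gripper's body (75 mm by 187 mm) begins 45 mm behind the grasp point.
Start: joints at [-1.409, 0.313, 1.498, -0, 1.331, -0.223], TCP at [0.197, -0.487, 0.239] pointing down, gripper open.
Joint ranges: [-2.94, 2.94], [-0.97, 2.17], [0.19, 2.56], [-1.23, 4.37], [0.02, 3.11], [-2.88, 2.88]. Speed limits (rad/s): [2.39, 2.39, 3.01, 3.14, 3.14, 3.14].

INTERFACE

Orientations are given as a unit quaternion [x, y, z, w].
In Python, from station import bot gives the robot as it stands. The module is installed in compiled form; this text tells all that it offers.
- The arm moves only by the tool play_rows, never from a script. Its argument "commands" is a list of rows, each a list of 2 entries, a list of its own where there are three numbers: the shift along the tool's x, y, z in m, then the turn about the tool's x in degrees. In form: [[[x, y, z], yaw], ...]. A call has 1 to 20 rows; each row shifts and turns the pose as measured when the row begins, along the tool's axes as they then stand; what a row does not reach is not made up. A row lasts 1/10 s, in which the tool goes at most 50 mm and 8.59 degrees, less where a joint would pass 70% of its speed; a pose out of reach is approached as far as the arm can. A call with a gripper value outside its range is refused whole. "fingers" is the finger opening in m, from 0 to 0.0881, set as the call begins (left out, the last holds). The fingers move at their own pace and stop on an object; "squeeze" is the grip in N (left out, the last holds). Time passes only in rows, so rows that do not move let the fingers close. It gives the time, the measured TCP pose, the force and the opening at its end, in the units of the state.
- bot.sense(): the state, without advancing time (a new reading comes with each control period).
- bot.capture(name): name is "side" or "top" or "wrist"; returns a dict with "img" (420x560x3 uint8, blue, green, red), "mtx" (3x3 intrinsics, pixels), "dist_coeffs" ([k1, k2, p1, p2, k3] as OpenCV has them; the pictures are not rectified), "origin" and "orientation" of the camera in the world. Camera axes: x right, y down, z forward; pixel columns grow to the right and rows downward; lengths in m; the calibration is good to about 2 mm. A picture is of the moment at which its call begins. There is no depth.
- bot.finish_job(): hands the job in, once; it reports no verdict.
Trained networks look in a picture, given as the dict that the camera call returned (one of the last four; its "shot" number tells which), for a name from the list of things; names that differ only in an ending like _2 or _b are one class to them, and where a whole thing is asked for, a point or a joint stands for the part that bears it (a point fixed in the world has none). Each returns a list of dicts, best first, with "p" (0 to 1); they miss things now and then, are a little off and sometimes report something else, mostly with a low value. They report only what shows in the picture. A call takes as long as a camera call.
- bot.find_in(picture, query): "location" ([column, row] in pixels, amid what is visible of it).
The state is a dict: "t": time; "joints": joint angles; "qvel": joint speeds; "effort": joint torques, N m; "eef_pos": TCP position; "eef_rot": TCP orientation; "ft_force": force on the tool from outside, world axes, zero at the start; "ft_torque": the same for the moment, N m; "opening": finger opening in m.
Only numpy, scipy, OpenCV 4.12 (cv2) and the standard library are available. Lean on these libraries where they do the work, as an engineer would, in place of code of your own. Each camera call takes 0.05 s, during which the arm holds its last target.

TASK

Push the blue lamp-supply module fully home in its docking frame. Then pull its brass captive thumbscrew up against the spring until it comes to the stop, without yanking it, turn it clockwise so that its thread catches, and drive it clockwise until it is tight but not overtightened. Let go, and leave the things around undisturbed.

Things in the scene. Friction and masses are not known exactly. Their poses are not given: they have to be found in the camera images.
- dock: Fixed grey docking frame, dark base plate 150x126 mm, with a grey bridge (44 mm deep, 120 mm wide, top 85 mm above the table) over the module. Origin: on the table, under the thumbscrew's axis as it stands with the module home. x points into the frame (the way the module is pushed home), z up. Rear of the frame 101 mm behind the origin, front of the bridge 22 mm before it.
- module (a joint): Slide of the module along the dock's x, m: 0 = fully home against its stop, negative = out by that much (starts 20 to 35 out). Drags with about 7 N, stays where left. The thumbscrew rides on the module, its axis this far along the dock's x from the dock's origin. The thread is in the bridge: it is met only with the module home (2 mm out, the screw stops 4 mm up). The raised screw holds the module in with 2 mm of play.
- panel (a point): Middle of the flat aluminium front panel of the module (panel 92 mm wide, from 12 to 68 mm above the table, faces the dock's -x): a point on its front face 50 mm above the table, 33 mm in front of the screw's axis. Push here in the dock's +x.
- knob (a point): Centre of the round knurled brass knob of the captive thumbscrew (28 mm diameter, 28 mm tall, upright axis; white pointer line on top). At rest its underside is 87 mm above the table (2 mm over the bridge), its centre 101 mm. Grip it on any diameter from above.
- screw_lift (a joint): How far the thumbscrew is pulled up, m; 0 = down at rest. Its spring pulls down with 4 N at rest, 0.15 N more per mm. The thread begins at an unknown height 9 to 25 mm up; below it the screw turns at most about 0.6 rad. 1.5 mm above the thread's beginning a rubber pad stops the pull. On its thread the screw stays up when let go (it sinks 2 to 6 mm on to it, and a little as it is driven).
- screw_turn (a joint): Turn of the thumbscrew, rad; 0 at rest, growing clockwise seen from above. With the screw held up at its stop, turning past 0.85 rad puts it on the thread for certain (drag about 0.03 N m). It becomes tight at an unknown angle between 1.8 and 2.5 rad, so it takes two grips.
- retainer (a joint): Slip of the retaining clip inside the bridge, m; 0 = sound. The screw comes up against it through a rubber pad that yields 1 mm for each 4 N, felt as a sharp rise over the spring's force: a total pull of 9 to 12 N is right. At a pull of about 17 N the clip slips, which ruins it (more than 1 mm).
- washer (a joint): Turn of the lock washer inside the bridge, in rad: 0 = not yet met. The screw drives it round with about 0.12 N m; at 0.30 it is flat, the torque rises steeply and the screw is tight (0.25 N m is plenty). It stays where it is left.
- insert (a joint): Slip of the threaded insert in the bridge, in rad: 0 = sound. It slips at about 0.5 N m on the screw, which ruins it (more than 0.15 rad).
- vial: Bystander: clear vial with red cap, 20 mm across, 54 mm tall; loose. Origin at the centre of its underside.
- collet: Bystander: pale turned specimen collet with a dark band, 24 mm across, 42 mm tall; loose. Origin at the centre of its underside.
- wax_tin: Bystander: round white tin with a green lid label, 60 mm across, 25 mm tall; loose. Origin at the centre of its underside.
- v_block: Bystander: pale metal V-block, 26x26x22 mm; loose. Origin at the centre of its underside.
- lens_cap: Bystander: black round lens cap, 36 mm across, 15 mm tall; loose. Origin at the centre of its underside.

How it is judged:
By the outcome, as a careful person would: the job done as asked, in the order asked, and still so for the second after the job is handed in, with the robot touching nothing.
It also fails if it takes over 72 s, if anything falls off the work surface, if the arm or the gripper's body presses on something with over 40 N, if the wrist force passes 120 N, or if a joint passes its speed limit or range.

## Working session

There is one attempt and no reset: what is moved stays moved. The work goes in short steps, Python scripts to look and compute and a tool call to move; the robot and the scene stay as the last step left them, time stands still between calls to the robot, and variables do not carry over. Pictures are saved under pics/ and viewed, and the job is handed in when it is done.

Besides the shell and the picture viewer there is one more tool, called after "Call:" by a JSON object that holds its "fn" and its "kwargs", one argument or row to a line. play_rows: Moves the arm, as the interface text tells. Its arguments: {"type":"object","properties":{"commands":{"type":"array","items":{"type":"array"}},"fingers":{"type":"number"},"squeeze":{"type":"number"}},"required":["commands"]}

```bash
mkdir -p pics; python3 - <<'E'
from station import bot
import cv2
s=bot.sense()
for k,v in s.items(): print(k,v)
for n in("side","top","wrist"):
    c=bot.capture(n); cv2.imwrite(f"pics/a_{n}.png",c["img"]); print(n,c["origin"],c["orientation"],c["mtx"][0],c["dist_coeffs"])
    for q in("knob","panel","dock","vial","collet","wax_tin","v_block","lens_cap"):
        print(q,[(d["p"],d["location"]) for d in bot.find_in(c,q)[:2]])
E
```

```text
t 0.0
joints [-1.40939272e+00  3.13436387e-01  1.49844446e+00 -2.09569667e-05
  1.33099028e+00 -2.23398470e-01]
qvel [-5.20053621e-04 -8.29186585e-05 -9.27838193e-04  4.85841234e-04
  7.99828913e-04  4.39723188e-04]
effort [ 9.74334143e-04 -4.02213979e+01 -2.52270252e+01  6.94853906e-02
  3.53069790e-02 -8.75026217e-05]
eef_pos [ 0.19701578 -0.48636177  0.23816526]
eef_rot [ 0.39548878  0.58669773 -0.3948399   0.58606813]
ft_force [0.06361657 0.41733497 0.19710342]
ft_torque [-0.07009848  0.01743554  0.00365328]
opening 0.08811340944428117
side [0.48497671 1.05107884 0.74745591] [-0.03469966  0.87992514 -0.47380598  0.00596475] [522.87630915   0.         277.19343932] [0.07004048 0.         0.         0.         0.        ]
knob [(0.67, [279.5, 210.7])]
panel [(0.73, [277.8, 235.4])]
dock [(0.63, [259.3, 237.1])]
vial [(0.5, [247.8, 209.4])]
collet [(0.54, [256.4, 276.7])]
wax_tin [(0.73, [321.7, 197.8])]
v_block [(0.69, [249.9, 209.2]), (0.42, [226.1, 192.5])]
lens_cap [(0.71, [228.5, 338.7])]
top [0.40833976 0.08677718 0.95589771] [ 0.71200723 -0.69702429  0.06332522 -0.05650452] [400.19401542   0.         275.47466524] [-0.12013514  0.          0.          0.          0.        ]
knob [(0.66, [274.2, 217.8]), (0.23, [272.0, 221.4])]
panel [(0.91, [271.1, 219.3])]
dock [(0.73, [268.9, 204.0])]
vial [(0.55, [318.4, 193.6])]
collet [(0.4, [225.5, 206.9])]
wax_tin [(0.74, [272.1, 201.4]), (0.63, [361.2, 269.4])]
v_block [(0.41, [361.0, 160.7])]
lens_cap [(0.59, [272.4, 223.5]), (0.56, [156.0, 190.7])]
wrist [ 0.27362032 -0.45519588  0.38488795] [ 0.81829242 -0.55145985 -0.09054317  0.13450457] [306.43602109   0.         279.03230482] [-0.05928802  0.          0.          0.          0.        ]
knob []
panel []
dock []
vial []
collet []
wax_tin []
v_block []
lens_cap []
```

View pics/a_side.png

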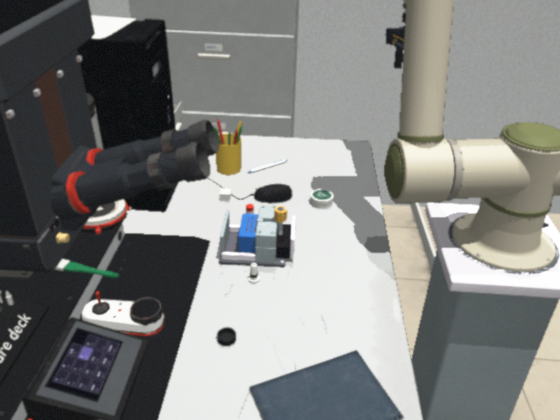

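View pics/a_top.png

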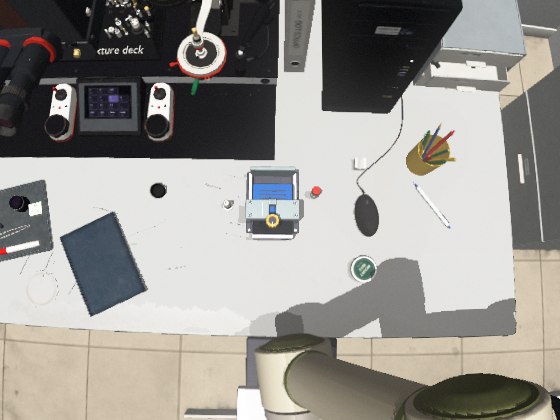

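```bash
python3 - <<'E'
import cv2
a=cv2.imread("pics/a_side.png")[130:380,160:420];b=cv2.imread("pics/a_top.png")[120:310,130:400]
cv2.imwrite("pics/b1.png",cv2.resize(a,None,fx=2.4,fy=2.4,interpolation=2));cv2.imwrite("pics/b2.png",cv2.resize(b,None,fx=2.9,fy=2.9,interpolation=2))
E
```

```text
(no output)
```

View pics/b1.png

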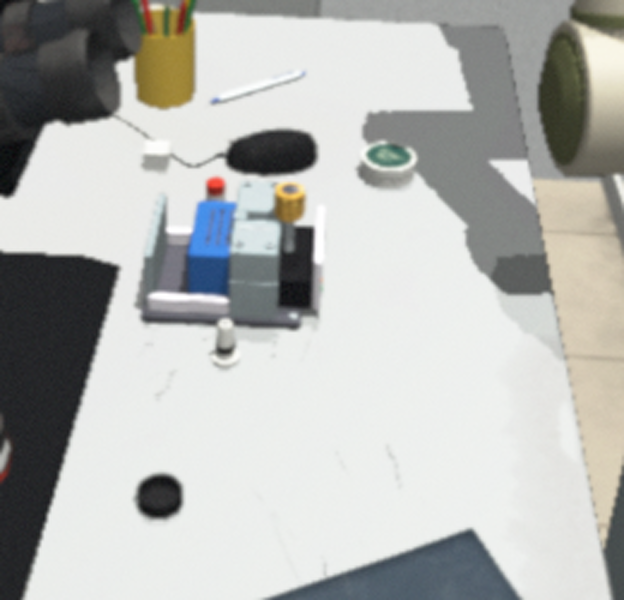

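View pics/b2.png

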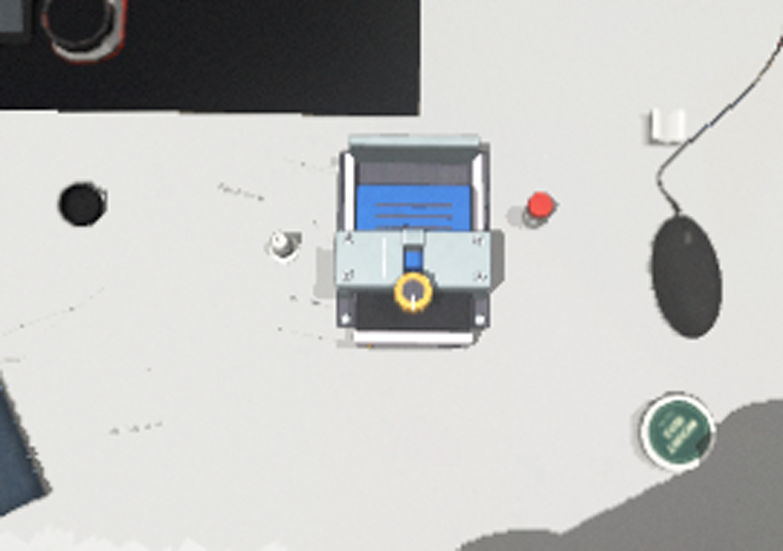

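```bash
cat > h.py <<'E'
import numpy as np, cv2
from scipy.spatial.transform import Rotation as R
def ray(c,px):
    u=cv2.undistortPoints(np.array([[px]],float),np.array(c["mtx"]),np.array(c["dist_coeffs"]))[0,0]
    return np.array(c["origin"]),R.from_quat(c["orientation"]).apply([u[0],u[1],1])
def onz(c,px,z):
    o,d=ray(c,px); return o+d*(z-o[2])/d[2]
def proj(c,P):
    r=R.from_quat(c["orientation"]).inv(); P=np.atleast_2d(P)
    p=r.apply(P-np.array(c["origin"]))
    return cv2.projectPoints(p,np.zeros(3),np.zeros(3),np.array(c["mtx"]),np.array(c["dist_coeffs"]))[0][:,0]
E
python3 - <<'E'
from h import *
from station import bot
c=bot.capture("top"); s=bot.capture("side")
f=lambda x,y:(130+(x+.5)/2.9-.5,120+(y+.5)/2.9-.5)
g=lambda x,y:(160+(x+.5)/2.4-.5,130+(y+.5)/2.4-.5)
for n,p,z in [("bFL",(335,288),.085),("bFR",(494,288),.085),("bBL",(335,231),.085),("bBR",(490,231),.085),("knobtop",(413,291),.115),("panTopL",(356,334),.068),("panTopR",(474,334),.068),("rearL",(350,137),.06),("rearR",(478,137),.06),("vial",(540,205),.054),("collet",(281,240),.042),("tin",(677,432),.025),("vb",(667,127),.022),("lens",(82,203),.015)]:
    print(n,onz(c,f(*p),z).round(4))
print("side knob top",onz(s,g(291,188),.115).round(4))
print("side panelTop",onz(s,g(324,207),.068).round(4))
E
```

```text
bFL [0.5332 0.146  0.085 ]
bFR [0.5359 0.0254 0.085 ]
bBL [0.5772 0.1474 0.085 ]
bBR [0.5799 0.0289 0.085 ]
knobtop [0.528  0.0868 0.115 ]
panTopL [0.5003 0.1298 0.068 ]
panTopR [0.5023 0.0392 0.068 ]
rearL [0.6587 0.1398 0.06  ]
rearR [0.6611 0.0376 0.06  ]
vial [ 0.608  -0.0129  0.054 ]
collet [0.5772 0.1935 0.042 ]
tin [ 0.431  -0.1273  0.025 ]
vb [ 0.6848 -0.1236  0.022 ]
lens [0.6101 0.365  0.015 ]
side knob top [0.5269 0.0881 0.115 ]
side panelTop [0.4962 0.0467 0.068 ]
```

```bash
cat >> h.py <<'E'
def st(tgt=None,yawt=None):
    from station import bot
    s=bot.sense(); r=R.from_quat(s["eef_rot"]); M=r.as_matrix()
    zy=np.degrees(np.arctan2(M[1,2],M[0,2]))
    print("t %.2f pos"%s["t"],s["eef_pos"].round(4),"toolx",M[:,0].round(3),"jaw yaw %.2f"%zy,"j1 %.3f j6 %.3f"%(s["joints"][0],s["joints"][5]),"F",s["ft_force"].round(2),"T",s["ft_torque"].round(3),"open %.4f"%s["opening"])
    if tgt is not None: print("tool shift mm",(r.inv().apply(np.array(tgt)-s["eef_pos"])*1000).round(2))
    return s
E
python3 -c "
from h import *
st([.44,.085,.239])"
```

```text
t 1.45 pos [ 0.1971 -0.4866  0.2387] toolx [-0. -0. -1.] jaw yaw -67.95 j1 -1.409 j6 -0.223 F [-0.79  0.64  0.41] T [ 0.027 -0.024 -0.028] open 0.0884
tool shift mm [-2.9000e-01  4.3975e+02 -4.3862e+02]
```

Call:
{"fn": "play_rows", "kwargs": {
  "commands": [
    [[0, 0, 0], 8]
  ],
  "fingers": 0
}}

```text
t: 1.55
eef_pos: [0.197, -0.4866, 0.2387]
eef_rot: [0.436, 0.557, -0.436, 0.557]
ft_force: [0.0, -0.0, 0.1]
opening: 0.0817
```

```bash
python3 -c "
from h import *
st([.44,.085,.239])"
```

```text
t 1.55 pos [ 0.197  -0.4866  0.2387] toolx [-0.  0. -1.] jaw yaw -76.05 j1 -1.409 j6 -0.082 F [ 0.04 -0.03  0.14] T [-0.058 -0.035  0.03 ] open 0.0817
tool shift mm [-2.7000e-01  3.7358e+02 -4.9619e+02]
```

Call:
{"fn": "play_rows", "kwargs": {
  "commands": [
    [[0, 0, 0], -8.3],
    [[0, 0, 0], -8.3],
    [[0, 0, 0], -8.3],
    [[0, 0, 0], -8.3],
    [[0, 0, 0], -8.3],
    [[0, 0, 0], -8.3],
    [[0, 0, 0], -8.3],
    [[0, 0, 0], -8.3],
    [[0, 0, 0], -8.3],
    [[0, 0, 0], -8.3],
    [[0, 0, 0], -8.3],
    [[0, 0, 0], -8.3],
    [[0, 0, 0], -8.3],
    [[0, 0, 0], -8.3],
    [[0, 0, 0], -8.3],
    [[0, 0, 0], -8.3],
    [[0, 0, 0], -8.3],
    [[0, 0, 0], -8.3],
    [[0, 0, 0], -8.3],
    [[0, 0, 0], -8.3]
  ]
}}

```text
t: 3.55
eef_pos: [0.237, -0.4764, 0.2368]
eef_rot: [-0.495, 0.511, 0.51, 0.483]
ft_force: [-0.0, -0.3, -0.3]
opening: 0.0004
```

```bash
python3 -c "
from h import *
st([.44,.085,.239])"
```

```text
t 3.55 pos [ 0.237  -0.4764  0.2368] toolx [-0.043 -0.013 -0.999] jaw yaw 90.60 j1 -1.308 j6 -2.878 F [-0.04 -0.27 -0.25] T [ 0.037 -0.167  0.07 ] open 0.0004
tool shift mm [ -18.54 -208.24  559.18]
```

Call:
{"fn": "play_rows", "kwargs": {
  "commands": [
    [[-0.001, -0.015, 0.04], 0],
    [[-0.001, -0.015, 0.04], 0],
    [[-0.001, -0.015, 0.04], 0],
    [[-0.001, -0.015, 0.04], 0],
    [[-0.001, -0.015, 0.04], 0],
    [[-0.001, -0.015, 0.04], 0],
    [[-0.001, -0.015, 0.04], 0],
    [[-0.001, -0.015, 0.04], 0],
    [[-0.001, -0.015, 0.04], 0],
    [[-0.001, -0.015, 0.04], 0]
  ]
}}

```text
t: 4.55
eef_pos: [0.387, -0.061, 0.2345]
eef_rot: [-0.495, 0.512, 0.509, 0.484]
ft_force: [0.2, -1.1, 0.0]
opening: 0.0004
```

```bash
python3 -c "
from h import *
print(st([.44,.085,.239])['joints'])"
```

```text
t 4.55 pos [ 0.387  -0.061   0.2345] toolx [-0.041 -0.015 -0.999] jaw yaw 90.53 j1 -0.437 j6 -2.008 F [ 0.17 -1.1   0.04] T [-0.012 -0.23   0.029] open 0.0004
tool shift mm [ -8.82 -54.01 145.39]
[-0.43744656  0.03905533  1.83997459 -0.03177561  1.29366004 -2.00801812]
```

Call:
{"fn": "play_rows", "kwargs": {
  "commands": [
    [[-0.001, -0.0125, 0.03], 0],
    [[-0.001, -0.0125, 0.03], 0],
    [[-0.001, -0.0125, 0.03], 0],
    [[-0.001, -0.0125, 0.03], 0],
    [[-0.001, -0.012, 0.025], 0],
    [[0, 0, 0], 0]
  ]
}}

```text
t: 5.15
eef_pos: [0.4498, 0.0956, 0.2357]
eef_rot: [-0.498, 0.509, 0.51, 0.483]
ft_force: [-0.3, -0.3, 0.9]
opening: 0.0001
```

```bash
python3 -c "
from h import *
print(st([.445,.086,.059])['joints'])"
```

```text
t 5.15 pos [0.4498 0.0956 0.2357] toolx [-0.038 -0.015 -0.999] jaw yaw 90.88 j1 -0.037 j6 -1.619 F [-0.29 -0.3   0.92] T [ 0.086 -0.165 -0.021] open 0.0001
tool shift mm [176.85  -1.83  -7.07]
[-0.03715678  0.193768    1.66057485 -0.01666742  1.32480217 -1.61871309]
```

Call:
{"fn": "play_rows", "kwargs": {
  "commands": [
    [[0.03, -0.0003, -0.0012], 0],
    [[0.03, -0.0003, -0.0012], 0],
    [[0.03, -0.0003, -0.0012], 0],
    [[0.03, -0.0003, -0.0012], 0],
    [[0.03, -0.0003, -0.0012], 0],
    [[0.025, -0.0003, -0.001], 0],
    [[0, 0, 0], 0]
  ]
}}

```text
t: 5.85
eef_pos: [0.4451, 0.0829, 0.0564]
eef_rot: [-0.499, 0.508, 0.508, 0.484]
ft_force: [-0.1, -0.1, 0.4]
opening: 0.0002
```

```bash
python3 -c "
from h import *
from station import bot
st([.478,.086,.059])
for n in ('side','top','wrist'):
  cv2.imwrite(f'pics/c_{n}.png',bot.capture(n)['img'])
a=cv2.imread('pics/c_side.png')[130:330,200:420];cv2.imwrite('pics/c1.png',cv2.resize(a,None,fx=3,fy=3,interpolation=2))
"
```

```text
t 5.85 pos [0.4451 0.0829 0.0564] toolx [-0.034 -0.016 -0.999] jaw yaw 90.91 j1 -0.065 j6 -1.636 F [-0.09 -0.05  0.37] T [ 0.096 -0.158  0.026] open 0.0002
tool shift mm [ -3.72 -32.87   2.5 ]
```

View pics/c1.png

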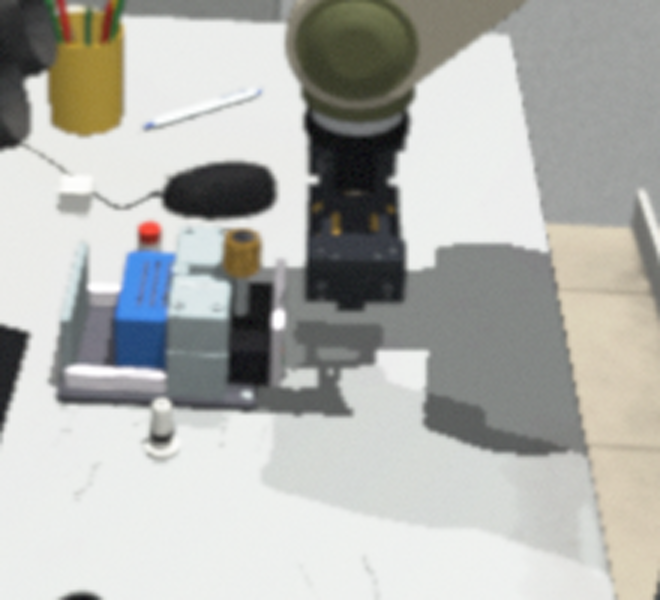

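View pics/c_wrist.png

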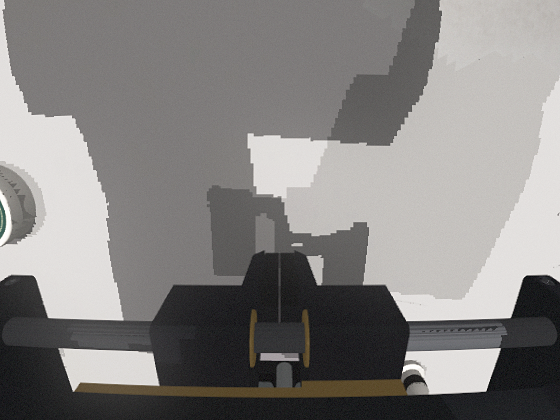

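Call:
{"fn": "play_rows", "kwargs": {
  "commands": [
    [[-0.0035, -0.01, 0.001], 0],
    [[0, -0.01, 0.001], 0],
    [[0, -0.008, 0.001], 0],
    [[0, -0.004, 0], 0],
    [[0, -0.004, 0], 0]
  ]
}}

```text
t: 6.5
eef_pos: [0.4864, 0.087, 0.0669]
eef_rot: [-0.503, 0.505, 0.505, 0.486]
ft_force: [-7.5, -1.3, 1.8]
opening: 0.0007
```

```bash
python3 -c "
from h import *
st([.515,.086,.059])"
```

```text
t 6.50 pos [0.4864 0.087  0.0669] toolx [-0.022 -0.017 -1.   ] jaw yaw 90.97 j1 -0.051 j6 -1.625 F [-7.52 -1.32  1.77] T [-0.128  1.076  0.007] open 0.0007
tool shift mm [  7.29 -28.73  -1.32]
```

Call:
{"fn": "play_rows", "kwargs": {
  "commands": [
    [[0, 0.005, 0], 0],
    [[0.004, 0, 0], 0],
    [[0.003, 0, 0], 0],
    [[0, 0, 0], 0]
  ]
}}

```text
t: 6.9
eef_pos: [0.4808, 0.0868, 0.0593]
eef_rot: [-0.503, 0.505, 0.505, 0.486]
ft_force: [-0.2, 0.2, 0.2]
opening: 0.0003
```

```bash
python3 -c "
from h import *
st([.515,.086,.059])"
```

```text
t 6.90 pos [0.4808 0.0868 0.0593] toolx [-0.022 -0.017 -1.   ] jaw yaw 90.97 j1 -0.052 j6 -1.625 F [-0.22  0.16  0.15] T [ 0.079 -0.137  0.017] open 0.0003
tool shift mm [ -0.45 -34.15  -1.38]
```

Call:
{"fn": "play_rows", "kwargs": {
  "commands": [
    [[0, -0.004, 0], 0],
    [[0, -0.004, 0], 0],
    [[0.0003, -0.004, 0], 0],
    [[0.0003, -0.004, 0], 0],
    [[0.0003, -0.004, 0], 0]
  ]
}}

```text
t: 7.4
eef_pos: [0.4982, 0.0872, 0.058]
eef_rot: [-0.5, 0.508, 0.508, 0.483]
ft_force: [-8.3, -0.7, 7.0]
opening: 0.0005
```

```bash
python3 -c "
from h import *
st([.515,.086,.059])"
```

```text
t 7.40 pos [0.4982 0.0872 0.058 ] toolx [-0.033 -0.017 -0.999] jaw yaw 91.01 j1 -0.049 j6 -1.623 F [-8.25 -0.66  6.99] T [-0.005  0.925 -0.045] open 0.0005
tool shift mm [ -1.49 -16.75  -1.51]
```

Call:
{"fn": "play_rows", "kwargs": {
  "commands": [
    [[-0.0003, -0.004, 0], 0],
    [[-0.0003, -0.004, 0], 0],
    [[-0.0003, -0.003, 0], 0]
  ]
}}

```text
t: 7.7
eef_pos: [0.5067, 0.0873, 0.0581]
eef_rot: [-0.498, 0.511, 0.511, 0.48]
ft_force: [-8.2, -0.9, 5.0]
opening: 0.0001
```

```bash
python3 -c "
from h import *
st([.515,.086,.059])"
```

```text
t 7.70 pos [0.5067 0.0873 0.0581] toolx [-0.044 -0.018 -0.999] jaw yaw 91.05 j1 -0.048 j6 -1.622 F [-8.16 -0.86  4.98] T [-0.081  0.975 -0.02 ] open 0.0001
tool shift mm [-1.2  -8.26 -1.48]
```

Call:
{"fn": "play_rows", "kwargs": {
  "commands": [
    [[-0.0003, -0.003, 0], 0],
    [[-0.0003, -0.003, 0], 0]
  ]
}}

```text
t: 7.9
eef_pos: [0.5109, 0.0874, 0.0582]
eef_rot: [-0.496, 0.512, 0.513, 0.478]
ft_force: [-7.1, -0.3, 4.6]
opening: 0.0002
```

Call:
{"fn": "play_rows", "kwargs": {
  "commands": [
    [[-0.0003, -0.003, 0], 0]
  ]
}}

```text
t: 8.0
eef_pos: [0.5131, 0.0874, 0.0583]
eef_rot: [-0.495, 0.513, 0.513, 0.477]
ft_force: [-6.5, -0.4, 4.6]
opening: 0.0005
```

Call:
{"fn": "play_rows", "kwargs": {
  "commands": [
    [[-0.0003, -0.003, 0], 0]
  ]
}}

```text
t: 8.1
eef_pos: [0.5134, 0.0874, 0.0582]
eef_rot: [-0.493, 0.515, 0.516, 0.474]
ft_force: [-24.6, -2.5, 17.5]
opening: 0.0002
```

Call:
{"fn": "play_rows", "kwargs": {
  "commands": [
    [[-0.0003, -0.003, 0], 0]
  ]
}}

```text
t: 8.2
eef_pos: [0.5133, 0.0874, 0.0583]
eef_rot: [-0.491, 0.518, 0.518, 0.472]
ft_force: [-21.6, -2.3, 17.0]
opening: 0.0005
```

Call:
{"fn": "play_rows", "kwargs": {
  "commands": [
    [[0, 0.01, 0], 0],
    [[0, 0.02, 0], 0],
    [[0, 0.01, 0], 0]
  ]
}}

```text
t: 8.5
eef_pos: [0.4735, 0.0865, 0.0613]
eef_rot: [-0.491, 0.518, 0.518, 0.472]
ft_force: [0.3, 0.5, -0.6]
opening: 0.0005
```

```bash
python3 -c "
from h import *
from station import bot
st([.47,.086,.20])
f=lambda x,y:(130+(x+.5)/2.9-.5,120+(y+.5)/2.9-.5)
c=bot.capture('top');s=bot.capture('side')
for n,i in (('top',c),('side',s)):
  cv2.imwrite(f'pics/d_{n}.png',i['img'])
  print(n,bot.find_in(i,'knob')[:2])
a=cv2.imread('pics/d_side.png')[180:280,210:330];b=cv2.imread('pics/d_top.png')[150:260,220:330]
cv2.imwrite('pics/d1.png',np.hstack([cv2.resize(a,(396,330),interpolation=2),cv2.resize(b,(396,396),interpolation=2)[:330]]))
"
```

```text
t 8.50 pos [0.4735 0.0865 0.0613] toolx [-0.073 -0.02  -0.997] jaw yaw 91.15 j1 -0.051 j6 -1.624 F [ 0.32  0.47 -0.56] T [ 0.043 -0.188 -0.014] open 0.0005
tool shift mm [-138.04   13.7    -2.99]
top [{'location': [360.7, 267.4], 'p': 0.54}]
side [{'location': [268.6, 213.1], 'p': 0.72}]
```

View pics/d1.png

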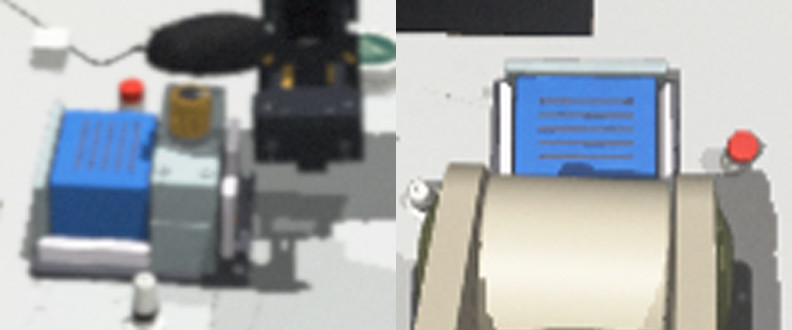

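Call:
{"fn": "play_rows", "kwargs": {
  "commands": [
    [[-0.04, 0.003, -0.001], 0],
    [[-0.04, 0.003, -0.001], 0],
    [[-0.04, 0.003, -0.001], 0],
    [[-0.04, 0.003, -0.001], 0],
    [[0, 0, 0], 0]
  ],
  "fingers": 0.06
}}

```text
t: 9.2
eef_pos: [0.478, 0.0849, 0.2281]
eef_rot: [-0.491, 0.518, 0.517, 0.472]
ft_force: [0.4, -0.1, -1.1]
opening: 0.0387
```

```bash
python3 -c "
from h import *
print(st([.70,.12,.24])['joints'])"
```

```text
t 9.20 pos [0.478  0.0849 0.2281] toolx [-0.071 -0.02  -0.997] jaw yaw 91.10 j1 -0.054 j6 -1.637 F [ 0.37 -0.11 -1.12] T [ 0.073 -0.174 -0.04 ] open 0.0387
tool shift mm [ -28.29 -221.22   30.58]
[-0.05371921  0.27500125  1.57862378 -0.02405745  1.35791316 -1.63711128]
```

Call:
{"fn": "play_rows", "kwargs": {
  "commands": [
    [[-0.005, -0.045, 0.006], 0],
    [[-0.005, -0.045, 0.006], 0],
    [[-0.005, -0.045, 0.006], 0],
    [[-0.005, -0.045, 0.006], 0],
    [[0, 0, 0], 0]
  ]
}}

```text
t: 9.7
eef_pos: [0.6652, 0.1134, 0.2288]
eef_rot: [-0.49, 0.519, 0.518, 0.472]
ft_force: [0.4, 0.1, -0.6]
opening: 0.06
```

```bash
python3 -c "
from h import *
print(st([.72,.12,.24])['joints'])"
```

```text
t 9.70 pos [0.6652 0.1134 0.2288] toolx [-0.075 -0.02  -0.997] jaw yaw 91.04 j1 0.003 j6 -1.585 F [ 0.37  0.08 -0.61] T [ 0.034 -0.18   0.017] open 0.0600
tool shift mm [-15.44 -53.89   5.42]
[ 0.00283319  0.71776821  0.89595975 -0.01938998  1.60297472 -1.58530841]
```

Now go gently past the reach to let the tilt correct.

Call:
{"fn": "play_rows", "kwargs": {
  "commands": [
    [[-0.002, -0.03, 0.002], 0],
    [[-0.002, -0.03, 0.002], 0],
    [[-0.002, -0.02, 0.002], 0],
    [[-0.002, -0.02, 0.002], 0],
    [[0, 0, 0], 0]
  ]
}}

```text
t: 10.2
eef_pos: [0.7611, 0.1228, 0.2083]
eef_rot: [-0.481, 0.527, 0.526, 0.463]
ft_force: [1.0, 0.5, -3.7]
opening: 0.0599
```

```bash
python3 -c "
from h import *
print(st([.72,.12,.24])['joints'])"
```

```text
t 10.20 pos [0.7611 0.1228 0.2083] toolx [-0.108 -0.019 -0.994] jaw yaw 91.05 j1 0.014 j6 -1.580 F [ 0.97  0.49 -3.66] T [ 0.089 -0.213 -0.011] open 0.0599
tool shift mm [-27.03  44.3   -2.58]
[ 0.01434212  1.11939614  0.19791698 -0.01918003  1.93239413 -1.57971737]
```

Call:
{"fn": "play_rows", "kwargs": {
  "commands": [
    [[-0.004, 0.045, 0], 0],
    [[-0.004, 0.045, 0], 0],
    [[-0.004, 0.045, 0], 0],
    [[0.004, 0.045, 0], 0],
    [[0.004, 0.045, 0], 0],
    [[0.004, 0.045, 0], 0],
    [[0.004, 0.045, 0], 0],
    [[0.004, 0.045, 0], 0],
    [[0.004, 0.045, 0], 0],
    [[0, 0, 0], 0]
  ]
}}

```text
t: 11.2
eef_pos: [0.3914, 0.1157, 0.2371]
eef_rot: [-0.494, 0.514, 0.513, 0.477]
ft_force: [1.4, 0.2, -0.1]
opening: 0.0601
```

```bash
python3 -c "
from h import *
print(st([.27,.08,.24])['joints'])"
```

```text
t 11.20 pos [0.3914 0.1157 0.2371] toolx [-0.056 -0.019 -0.998] jaw yaw 90.95 j1 0.010 j6 -1.572 F [ 1.39  0.22 -0.15] T [ 0.093 -0.198 -0.029] open 0.0601
tool shift mm [  4.55 121.88 -33.75]
[ 0.01008115  0.08644951  1.7824431  -0.0188808   1.32882621 -1.57166764]
```

Call:
{"fn": "play_rows", "kwargs": {
  "commands": [
    [[0, 0.03, -0.006], 0],
    [[0, 0.03, -0.006], 0],
    [[0, 0.03, -0.006], 0],
    [[0, 0.02, -0.006], 0],
    [[0, 0.02, 0], 0],
    [[0, 0, 0], 0]
  ]
}}

```text
t: 11.8
eef_pos: [0.2634, 0.0884, 0.2508]
eef_rot: [-0.503, 0.507, 0.504, 0.485]
ft_force: [1.1, 0.0, 0.3]
opening: 0.06
```

```bash
python3 -c "
from h import *
print(st([.25,.08,.24])['joints'])"
```

```text
t 11.80 pos [0.2634 0.0884 0.2508] toolx [-0.022 -0.021 -1.   ] jaw yaw 90.91 j1 -0.086 j6 -1.667 F [1.08 0.   0.28] T [ 0.086 -0.168 -0.036] open 0.0600
tool shift mm [11.22 13.26 -8.  ]
[-0.0856923  -0.27560107  2.067239   -0.02324785  1.37030918 -1.66730917]
```

Call:
{"fn": "play_rows", "kwargs": {
  "commands": [
    [[0, 0.025, 0], 0],
    [[0, 0.015, 0], 0],
    [[0, 0, 0], 0]
  ]
}}

```text
t: 12.1
eef_pos: [0.2266, 0.0874, 0.2545]
eef_rot: [0.507, -0.504, -0.501, -0.488]
ft_force: [0.9, -0.1, -0.0]
opening: 0.06
```

```bash
python3 -c "
from h import *
from station import bot
print(st([.557,.087,.24])['joints'])
c=bot.capture('top');cv2.imwrite('pics/e_top.png',c['img'])
print(bot.find_in(c,'knob')[:2])
b=c['img'][130:260,210:340]
cv2.imwrite('pics/e1.png',cv2.resize(b,None,fx=4,fy=4,interpolation=2))
"
```

```text
t 12.10 pos [0.2266 0.0874 0.2545] toolx [-0.01  -0.022 -1.   ] jaw yaw 90.86 j1 -0.105 j6 -1.687 F [ 0.92 -0.09 -0.  ] T [ 0.1   -0.154 -0.002] open 0.0600
tool shift mm [  11.33 -330.52   -5.01]
[-0.10481955 -0.39150137  2.12970906 -0.02335763  1.41064818 -1.68673258]
[{'location': [272.1, 204.0], 'p': 0.68}, {'location': [316.7, 192.5], 'p': 0.43}]
```

View pics/e1.png

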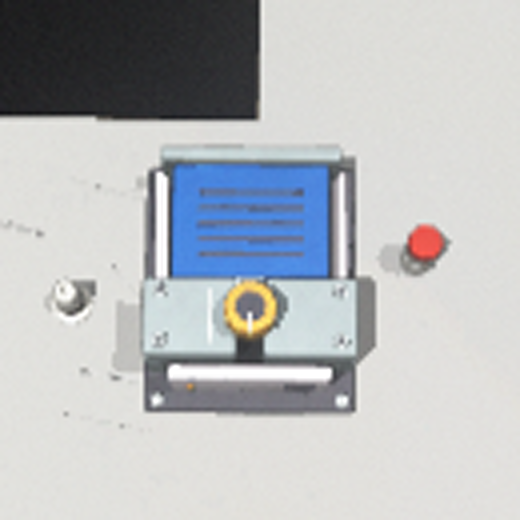

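```bash
python3 -c "
from h import *
from station import bot
c=bot.capture('top');s=bot.capture('side')
f=lambda x,y:(210+(x+.5)/4-.5,130+(y+.5)/4-.5)
for p,z in (((249,307),.115),((144,355),.085),((357,355),.085),((144,281),.085),((356,279),.085)): print(onz(c,f(*p),z).round(4))
g=lambda x,y:(210+(x+.5)/3.3-.5,180+(y+.5)/3.3-.5)
print(onz(s,g(190,96),.115).round(4),onz(s,g(188,126),.0875).round(4))
cv2.imwrite('pics/e2.png',cv2.resize(s['img'][190:260,220:320],None,fx=6,fy=6,interpolation=2))
for P in ([.557,.087,.115],[.557,.087,.087],[.557,.073,.087],[.557,.101,.115]):print((proj(s,P)-[220,190])*6)
"
```

```text
[0.5573 0.0879 0.115 ]
[0.5346 0.145  0.085 ]
[0.5372 0.0279 0.085 ]
[0.576  0.1464 0.085 ]
[0.5798 0.0289 0.085 ]
[0.5568 0.094  0.115 ] [0.5582 0.0893 0.0875]
[[284.27288793 102.04894848]]
[[283.36804864 164.84920546]]
[[286.43796581 143.98634602]]
[[281.10888543 122.97750802]]
```

View pics/e2.png

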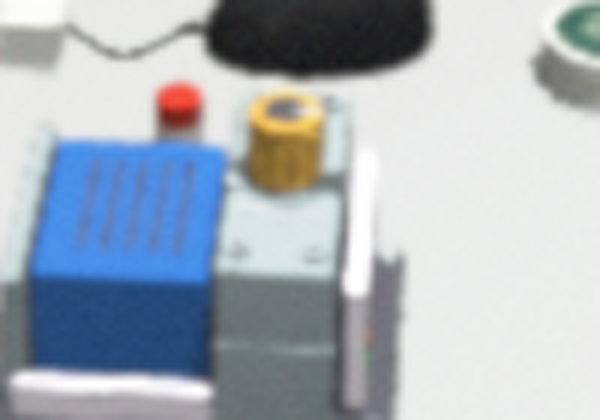

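Call:
{"fn": "play_rows", "kwargs": {
  "commands": [
    [[0, -0.025, 0], -7.5],
    [[0, -0.025, 0], -7.5],
    [[0, -0.025, 0], -7.5],
    [[0, -0.025, 0], -7.5],
    [[0, 0, 0], 0]
  ]
}}

```text
t: 12.8
eef_pos: [0.3313, 0.1095, 0.2512]
eef_rot: [0.619, -0.352, -0.618, -0.334]
ft_force: [-0.3, 0.5, 0.1]
opening: 0.0599
```

```bash
python3 -c "
from h import *
st([.557,.088,.22])"
```

```text
t 12.80 pos [0.3313 0.1095 0.2512] toolx [-0.012 -0.022 -1.   ] jaw yaw 122.03 j1 -0.004 j6 -2.128 F [-0.35  0.45  0.14] T [ 0.12  -0.093 -0.059] open 0.0599
tool shift mm [  28.93 -180.67 -137.53]
```

Call:
{"fn": "play_rows", "kwargs": {
  "commands": [
    [[0.004, -0.03, -0.023], 0],
    [[0.004, -0.03, -0.023], 0],
    [[0.004, -0.03, -0.023], 0],
    [[0.005, -0.03, -0.023], 0],
    [[0.005, -0.03, -0.023], 0],
    [[0.005, -0.025, -0.018], 0],
    [[0, 0, 0], 0]
  ]
}}

```text
t: 13.5
eef_pos: [0.5593, 0.0869, 0.2168]
eef_rot: [-0.616, 0.355, 0.618, 0.336]
ft_force: [0.4, 0.2, -0.1]
opening: 0.0598
```

```bash
python3 -c "
from h import *
st([.557,.088,.13])"
```

```text
t 13.50 pos [0.5593 0.0869 0.2168] toolx [-0.015 -0.022 -1.   ] jaw yaw 121.46 j1 -0.043 j6 -2.157 F [ 0.44  0.16 -0.15] T [ 0.083 -0.128 -0.01 ] open 0.0598
tool shift mm [86.76 -0.78  3.11]
```

Call:
{"fn": "play_rows", "kwargs": {
  "commands": [
    [[0.03, -0.0003, 0.001], 0],
    [[0.03, -0.0003, 0.001], 0],
    [[0.026, -0.0003, 0.001], 0],
    [[0, 0, 0], 0]
  ]
}}

```text
t: 13.9
eef_pos: [0.5561, 0.0877, 0.1276]
eef_rot: [-0.615, 0.357, 0.617, 0.338]
ft_force: [0.4, 0.1, -0.3]
opening: 0.06
```

```bash
python3 -c "
from h import *
from station import bot
st([.557,.088,.0905])
s=bot.capture('side');w=bot.capture('wrist')
cv2.imwrite('pics/f2.png',cv2.resize(s['img'][150:270,200:340],None,fx=4,fy=4,interpolation=2))
cv2.imwrite('pics/f3.png',w['img'])
print((proj(w,[[.557,.088,.115]])))
"
```

```text
t 13.90 pos [0.5561 0.0877 0.1276] toolx [-0.016 -0.022 -1.   ] jaw yaw 121.17 j1 -0.041 j6 -2.145 F [ 0.37  0.1  -0.34] T [ 0.082 -0.144  0.03 ] open 0.0600
tool shift mm [37.04 -1.86  0.17]
[[279.14019845 256.63363773]]
```

View pics/f2.png

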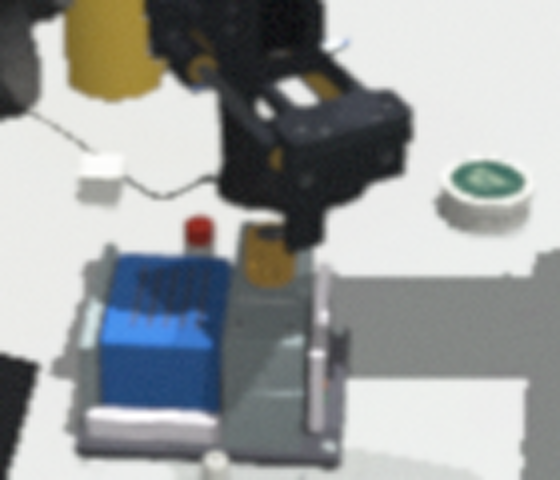

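View pics/f3.png

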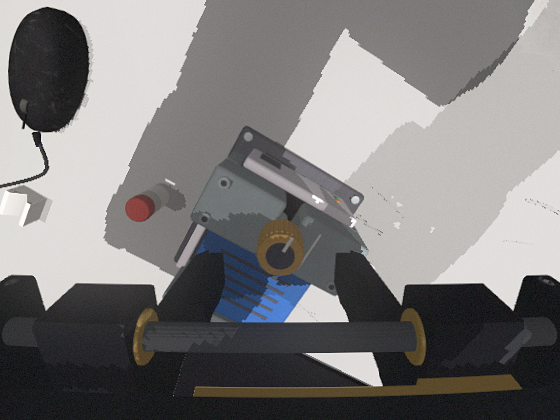

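Call:
{"fn": "play_rows", "kwargs": {
  "commands": [
    [[0.018, -0.001, 0], 0],
    [[0.014, -0.0007, 0], 0],
    [[0.004, 0, 0], 0],
    [[0, 0, 0], 0]
  ]
}}

```text
t: 14.4
eef_pos: [0.5619, 0.0876, 0.1001]
eef_rot: [0.62, -0.355, -0.612, -0.34]
ft_force: [0.6, -0.5, 1.4]
opening: 0.0602
```

```bash
python3 -c "
from h import *
st([.557,.088,.0905])
"
```

```text
t 14.40 pos [0.5619 0.0876 0.1001] toolx [ 0.    -0.023 -1.   ] jaw yaw 121.14 j1 -0.041 j6 -2.142 F [ 0.57 -0.53  1.38] T [ 0.096 -0.112  0.013] open 0.0602
tool shift mm [9.63 3.86 3.  ]
```

Call:
{"fn": "play_rows", "kwargs": {
  "commands": [
    [[0.002, 0.002, 0.0015], 0],
    [[0.003, 0.002, 0.0015], 0],
    [[0.003, 0, 0], 0],
    [[0, 0, 0], 0]
  ]
}}

```text
t: 14.8
eef_pos: [0.5572, 0.088, 0.0936]
eef_rot: [0.621, -0.354, -0.611, -0.341]
ft_force: [-0.4, 1.1, 0.2]
opening: 0.0598
```

```bash
python3 -c "
from h import *
st([.557,.088,.0905])
"
```

```text
t 14.80 pos [0.5572 0.088  0.0936] toolx [ 0.003 -0.023 -1.   ] jaw yaw 121.13 j1 -0.041 j6 -2.141 F [-0.44  1.14  0.24] T [ 0.16  -0.093 -0.022] open 0.0598
tool shift mm [3.15 0.18 0.19]
```

Call:
{"fn": "play_rows", "kwargs": {
  "commands": [
    [[0.002, 0, 0], 0],
    [[0, 0, 0], 0],
    [[0, 0, 0], 0],
    [[0, 0, 0], 0],
    [[0, 0, 0], 0],
    [[0, 0, 0], 0]
  ],
  "fingers": 0,
  "squeeze": 30
}}

```text
t: 15.4
eef_pos: [0.5574, 0.088, 0.0916]
eef_rot: [0.621, -0.354, -0.611, -0.341]
ft_force: [-0.1, -0.5, -0.7]
opening: 0.0271
```

```bash
python3 -c "
from h import *
st([.557,.088,.0905])
"
```

```text
t 15.40 pos [0.5574 0.088  0.0916] toolx [ 0.003 -0.023 -1.   ] jaw yaw 121.13 j1 -0.041 j6 -2.141 F [-0.15 -0.5  -0.67] T [ 0.138 -0.095  0.004] open 0.0271
tool shift mm [1.14 0.33 0.25]
```

Call:
{"fn": "play_rows", "kwargs": {
  "commands": [
    [[-0.001, 0, 0], 0],
    [[-0.001, 0, 0], 0],
    [[-0.001, 0, 0], 0]
  ]
}}

```text
t: 15.7
eef_pos: [0.5574, 0.0879, 0.0938]
eef_rot: [0.621, -0.354, -0.611, -0.341]
ft_force: [3.2, 0.0, -5.5]
opening: 0.0271
```

Call:
{"fn": "play_rows", "kwargs": {
  "commands": [
    [[-0.001, 0, 0], 0],
    [[-0.001, 0, 0], 0],
    [[-0.001, 0, 0], 0]
  ]
}}

```text
t: 16.0
eef_pos: [0.5573, 0.088, 0.0966]
eef_rot: [0.621, -0.354, -0.611, -0.341]
ft_force: [1.8, -0.4, -5.2]
opening: 0.0272
```

```bash
python3 -c "
from h import *
st([.557,.088,.0905])
"
```

```text
t 16.00 pos [0.5573 0.088  0.0966] toolx [ 0.003 -0.023 -1.   ] jaw yaw 121.12 j1 -0.041 j6 -2.141 F [ 1.76 -0.45 -5.19] T [ 0.084 -0.458  0.003] open 0.0272
tool shift mm [6.1  0.22 0.34]
```

Call:
{"fn": "play_rows", "kwargs": {
  "commands": [
    [[-0.001, 0, 0], 0],
    [[-0.001, 0, 0], 0],
    [[-0.001, 0, 0], 0]
  ]
}}

```text
t: 16.3
eef_pos: [0.5573, 0.088, 0.0997]
eef_rot: [0.621, -0.354, -0.611, -0.341]
ft_force: [2.2, 0.8, -6.4]
opening: 0.0272
```

Call:
{"fn": "play_rows", "kwargs": {
  "commands": [
    [[-0.001, 0, 0], 0]
  ]
}}

```text
t: 16.4
eef_pos: [0.5573, 0.088, 0.1008]
eef_rot: [0.621, -0.354, -0.611, -0.341]
ft_force: [2.6, -0.5, -6.5]
opening: 0.027
```

Call:
{"fn": "play_rows", "kwargs": {
  "commands": [
    [[-0.001, 0, 0], 0]
  ]
}}

```text
t: 16.5
eef_pos: [0.5573, 0.088, 0.1018]
eef_rot: [0.621, -0.354, -0.611, -0.341]
ft_force: [2.2, 0.1, -6.6]
opening: 0.0274
```

Call:
{"fn": "play_rows", "kwargs": {
  "commands": [
    [[-0.001, 0, 0], 0]
  ]
}}

```text
t: 16.6
eef_pos: [0.5573, 0.088, 0.1029]
eef_rot: [0.621, -0.354, -0.611, -0.341]
ft_force: [1.7, -0.9, -5.0]
opening: 0.0272
```

Call:
{"fn": "play_rows", "kwargs": {
  "commands": [
    [[-0.001, 0, 0], 0]
  ]
}}

```text
t: 16.7
eef_pos: [0.5573, 0.088, 0.1039]
eef_rot: [0.621, -0.354, -0.611, -0.341]
ft_force: [3.5, -0.9, -6.6]
opening: 0.0273
```

Call:
{"fn": "play_rows", "kwargs": {
  "commands": [
    [[-0.001, 0, 0], 0]
  ]
}}

```text
t: 16.8
eef_pos: [0.5573, 0.088, 0.105]
eef_rot: [0.621, -0.354, -0.611, -0.341]
ft_force: [3.9, -0.3, -6.4]
opening: 0.0273
```

Call:
{"fn": "play_rows", "kwargs": {
  "commands": [
    [[-0.001, 0, 0], 0]
  ]
}}

```text
t: 16.9
eef_pos: [0.5573, 0.088, 0.106]
eef_rot: [0.621, -0.354, -0.611, -0.341]
ft_force: [3.3, -0.5, -6.3]
opening: 0.027
```

Call:
{"fn": "play_rows", "kwargs": {
  "commands": [
    [[-0.001, 0, 0], 0]
  ]
}}

```text
t: 17.0
eef_pos: [0.5573, 0.088, 0.107]
eef_rot: [0.621, -0.354, -0.611, -0.341]
ft_force: [2.8, -0.3, -7.1]
opening: 0.027
```

Call:
{"fn": "play_rows", "kwargs": {
  "commands": [
    [[-0.001, 0, 0], 0]
  ]
}}

```text
t: 17.1
eef_pos: [0.5573, 0.088, 0.1079]
eef_rot: [0.621, -0.354, -0.611, -0.341]
ft_force: [4.7, -0.6, -9.9]
opening: 0.0272
```

Call:
{"fn": "play_rows", "kwargs": {
  "commands": [
    [[-0.001, 0, 0], 0]
  ]
}}

```text
t: 17.2
eef_pos: [0.5573, 0.088, 0.1086]
eef_rot: [0.62, -0.354, -0.611, -0.341]
ft_force: [5.2, -0.9, -12.6]
opening: 0.0267
```

Call:
{"fn": "play_rows", "kwargs": {
  "commands": [
    [[-0.001, 0, 0], 0]
  ]
}}

```text
t: 17.3
eef_pos: [0.5572, 0.088, 0.1091]
eef_rot: [0.62, -0.354, -0.611, -0.341]
ft_force: [7.3, -0.7, -14.2]
opening: 0.027
```

Call:
{"fn": "play_rows", "kwargs": {
  "commands": [
    [[-0.001, 0, 0], 0]
  ]
}}

```text
t: 17.4
eef_pos: [0.5572, 0.0879, 0.1094]
eef_rot: [0.62, -0.355, -0.611, -0.341]
ft_force: [5.8, 0.1, -16.0]
opening: 0.027
```

Call:
{"fn": "play_rows", "kwargs": {
  "commands": [
    [[0.001, 0, 0], 0]
  ]
}}

```text
t: 17.5
eef_pos: [0.5572, 0.088, 0.1079]
eef_rot: [0.62, -0.355, -0.611, -0.341]
ft_force: [5.3, 0.9, -10.2]
opening: 0.0273
```

Call:
{"fn": "play_rows", "kwargs": {
  "commands": [
    [[0, 0, 0], 0]
  ]
}}

```text
t: 17.6
eef_pos: [0.5572, 0.088, 0.1075]
eef_rot: [0.62, -0.355, -0.611, -0.341]
ft_force: [4.0, -0.8, -9.3]
opening: 0.0272
```

Call:
{"fn": "play_rows", "kwargs": {
  "commands": [
    [[-0.0005, 0, 0], 5],
    [[-0.0005, 0, 0], 5]
  ]
}}

```text
t: 17.8
eef_pos: [0.5573, 0.0879, 0.108]
eef_rot: [0.587, -0.408, -0.577, -0.395]
ft_force: [4.4, -0.9, -10.8]
opening: 0.0273
```

```bash
python3 -c "
from h import *
st([.5573,.088,.1078])
"
```

```text
t 17.80 pos [0.5573 0.0879 0.108 ] toolx [ 0.001 -0.023 -1.   ] jaw yaw 110.84 j1 -0.041 j6 -1.963 F [  4.36  -0.93 -10.77] T [-0.006 -0.867  0.073] open 0.0273
tool shift mm [ 0.23 -0.07  0.06]
```

Call:
{"fn": "play_rows", "kwargs": {
  "commands": [
    [[-0.0004, 0, 0], 6],
    [[-0.0003, 0, 0], 6],
    [[-0.0004, 0, 0], 6]
  ]
}}

```text
t: 18.1
eef_pos: [0.5573, 0.0878, 0.1082]
eef_rot: [0.515, -0.496, -0.503, -0.485]
ft_force: [5.2, -1.5, -10.5]
opening: 0.0277
```

```bash
python3 -c "
from h import *
st([.5573,.088,.1078])
"
```

```text
t 18.10 pos [0.5573 0.0878 0.1082] toolx [ 0.001 -0.023 -1.   ] jaw yaw 92.11 j1 -0.041 j6 -1.636 F [  5.22  -1.45 -10.47] T [-0.007 -0.945  0.091] open 0.0277
tool shift mm [ 0.4  -0.05  0.22]
```

Call:
{"fn": "play_rows", "kwargs": {
  "commands": [
    [[-0.0003, 0, 0], 6],
    [[-0.0003, 0, 0], 6],
    [[-0.0003, 0, 0], 6]
  ]
}}

```text
t: 18.4
eef_pos: [0.5573, 0.0876, 0.1081]
eef_rot: [-0.429, 0.572, 0.416, 0.562]
ft_force: [5.1, -1.0, -10.9]
opening: 0.0273
```

```bash
python3 -c "
from h import *
st([.5573,.088,.1078])
"
```

```text
t 18.40 pos [0.5573 0.0876 0.1081] toolx [ 0.    -0.023 -1.   ] jaw yaw 73.34 j1 -0.041 j6 -1.309 F [  5.09  -1.   -10.95] T [ 0.008 -0.884  0.039] open 0.0273
tool shift mm [0.32 0.06 0.36]
```

Call:
{"fn": "play_rows", "kwargs": {
  "commands": [
    [[-0.0003, 0, 0], 6],
    [[-0.0003, 0, 0], 6]
  ]
}}

```text
t: 18.6
eef_pos: [0.5572, 0.0875, 0.1081]
eef_rot: [-0.365, 0.614, 0.351, 0.605]
ft_force: [5.1, -1.4, -12.0]
opening: 0.027
```

Call:
{"fn": "play_rows", "kwargs": {
  "commands": [
    [[-0.0002, 0, 0], 6],
    [[-0.0002, 0, 0], 6]
  ]
}}

```text
t: 18.8
eef_pos: [0.5571, 0.0874, 0.1079]
eef_rot: [-0.297, 0.649, 0.282, 0.641]
ft_force: [5.1, -0.9, -11.2]
opening: 0.0274
```

```bash
python3 -c "
from h import *
from station import bot
st([.5573,.088,.1078])
w=bot.capture('wrist')
cv2.imwrite('pics/g3.png',w['img'])
"
```

```text
t 18.80 pos [0.5571 0.0874 0.1079] toolx [-0.001 -0.024 -1.   ] jaw yaw 48.31 j1 -0.041 j6 -0.872 F [  5.15  -0.87 -11.16] T [-0.046 -0.819  0.089] open 0.0274
tool shift mm [0.09 0.25 0.53]
```

View pics/g3.png

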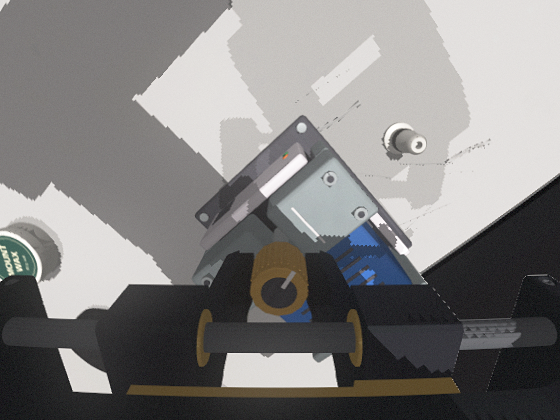

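Call:
{"fn": "play_rows", "kwargs": {
  "commands": [
    [[0.001, 0, 0], 0],
    [[0.001, 0, 0], 0]
  ]
}}

```text
t: 19.05
eef_pos: [0.5572, 0.0874, 0.106]
eef_rot: [-0.296, 0.649, 0.282, 0.642]
ft_force: [3.7, 0.2, -7.5]
opening: 0.0269
```

Call:
{"fn": "play_rows", "kwargs": {
  "commands": [
    [[0.001, 0, 0], 0]
  ]
}}

```text
t: 19.15
eef_pos: [0.5572, 0.0875, 0.1051]
eef_rot: [-0.297, 0.649, 0.282, 0.641]
ft_force: [3.2, -1.5, -5.7]
opening: 0.0269
```

Call:
{"fn": "play_rows", "kwargs": {
  "commands": [
    [[0.001, 0, 0], 0]
  ]
}}

```text
t: 19.25
eef_pos: [0.5573, 0.0874, 0.1043]
eef_rot: [-0.297, 0.649, 0.282, 0.641]
ft_force: [0.9, -1.1, -1.1]
opening: 0.0273
```

Call:
{"fn": "play_rows", "kwargs": {
  "commands": [
    [[0.0003, 0, 0], 4],
    [[0, 0, 0], 4]
  ]
}}

```text
t: 19.45
eef_pos: [0.5572, 0.0874, 0.1046]
eef_rot: [-0.251, 0.667, 0.236, 0.661]
ft_force: [2.5, -1.1, -7.4]
opening: 0.0272
```

```bash
python3 -c "
from h import *
st([.5573,.088,.1078])
"
```

```text
t 19.45 pos [0.5572 0.0874 0.1046] toolx [-0.001 -0.024 -1.   ] jaw yaw 40.32 j1 -0.042 j6 -0.732 F [ 2.5  -1.08 -7.44] T [-0.049 -0.488 -0.033] open 0.0272
tool shift mm [-3.25  0.33  0.46]
```

Call:
{"fn": "play_rows", "kwargs": {
  "commands": [
    [[0.001, 0, 0], 0]
  ]
}}

```text
t: 19.55
eef_pos: [0.5572, 0.0873, 0.1041]
eef_rot: [-0.252, 0.667, 0.236, 0.661]
ft_force: [0.7, -0.7, 2.7]
opening: 0.0272
```

Call:
{"fn": "play_rows", "kwargs": {
  "commands": [
    [[0.001, 0, 0], 0]
  ]
}}

```text
t: 19.65
eef_pos: [0.5573, 0.0873, 0.1039]
eef_rot: [-0.252, 0.666, 0.236, 0.661]
ft_force: [-2.1, -0.7, 6.8]
opening: 0.027
```

Call:
{"fn": "play_rows", "kwargs": {
  "commands": [
    [[0.001, 0, 0], 0]
  ]
}}

```text
t: 19.75
eef_pos: [0.5573, 0.0873, 0.1039]
eef_rot: [-0.253, 0.666, 0.237, 0.66]
ft_force: [-3.6, -0.5, 5.8]
opening: 0.0273
```

Call:
{"fn": "play_rows", "kwargs": {
  "commands": [
    [[-0.0003, 0, 0], 4],
    [[0, 0, 0], 4]
  ]
}}

```text
t: 19.95
eef_pos: [0.5568, 0.0873, 0.1042]
eef_rot: [-0.207, 0.681, 0.19, 0.676]
ft_force: [0.6, -1.6, -4.1]
opening: 0.0272
```

```bash
python3 -c "
from h import *
st([.5573,.088,.1078])
"
```

```text
t 19.95 pos [0.5568 0.0873 0.1042] toolx [-0.001 -0.024 -1.   ] jaw yaw 32.61 j1 -0.041 j6 -0.597 F [ 0.57 -1.63 -4.1 ] T [-0.147  0.033  0.099] open 0.0272
tool shift mm [-3.58  0.24  0.72]
```

Call:
{"fn": "play_rows", "kwargs": {
  "commands": [
    [[0.0001, 0, 0], 4],
    [[0.0001, 0, 0], 4]
  ]
}}

```text
t: 20.15
eef_pos: [0.5556, 0.0872, 0.104]
eef_rot: [-0.159, 0.694, 0.142, 0.688]
ft_force: [-2.1, -1.3, 1.0]
opening: 0.0266
```

```bash
python3 -c "
from h import *
st([.5573,.088,.1078])
"
```

```text
t 20.15 pos [0.5556 0.0872 0.104 ] toolx [-0.004 -0.025 -1.   ] jaw yaw 24.56 j1 -0.041 j6 -0.456 F [-2.12 -1.31  1.02] T [-0.163  0.606  0.164] open 0.0266
tool shift mm [-3.86 -0.08  1.78]
```

Call:
{"fn": "play_rows", "kwargs": {
  "commands": [
    [[0.0001, 0, 0], 4],
    [[0.0001, 0, 0], 4]
  ]
}}

```text
t: 20.35
eef_pos: [0.5547, 0.0872, 0.104]
eef_rot: [-0.11, 0.703, 0.093, 0.696]
ft_force: [1.3, -0.7, -3.2]
opening: 0.0272
```

```bash
python3 -c "
from h import *
st([.5573,.088,.1078])
"
```

```text
t 20.35 pos [0.5547 0.0872 0.104 ] toolx [-0.006 -0.025 -1.   ] jaw yaw 16.51 j1 -0.041 j6 -0.315 F [ 1.33 -0.72 -3.23] T [-0.012 -0.097  0.205] open 0.0272
tool shift mm [-3.82 -0.07  2.63]
```

```bash
python3 -c "
from h import *
from station import bot
st()
w=bot.capture('wrist');s=bot.capture('side')
cv2.imwrite('pics/h3.png',w['img'])
cv2.imwrite('pics/h2.png',cv2.resize(s['img'][150:270,200:340],None,fx=4,fy=4,interpolation=2))
print(proj(w,[[.557,.088,.127]]))
st()
"
```

```text
t 20.35 pos [0.5547 0.0872 0.104 ] toolx [-0.006 -0.025 -1.   ] jaw yaw 16.51 j1 -0.041 j6 -0.315 F [ 1.33 -0.72 -3.23] T [-0.012 -0.097  0.205] open 0.0272
[[285.15580407 293.45581657]]
t 20.45 pos [0.5547 0.0872 0.1039] toolx [-0.007 -0.025 -1.   ] jaw yaw 16.60 j1 -0.041 j6 -0.317 F [-1.43 -2.65  0.61] T [-0.216  0.337  0.111] open 0.0269
```

View pics/h3.png

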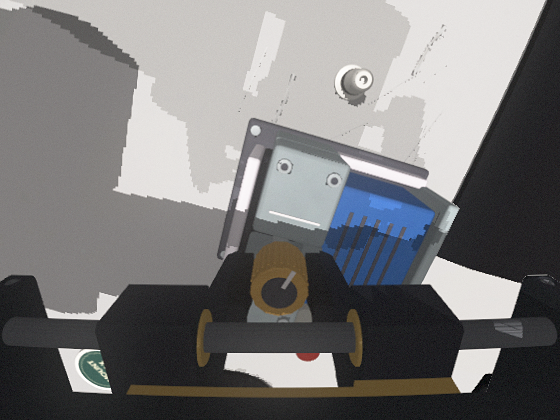

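View pics/h2.png

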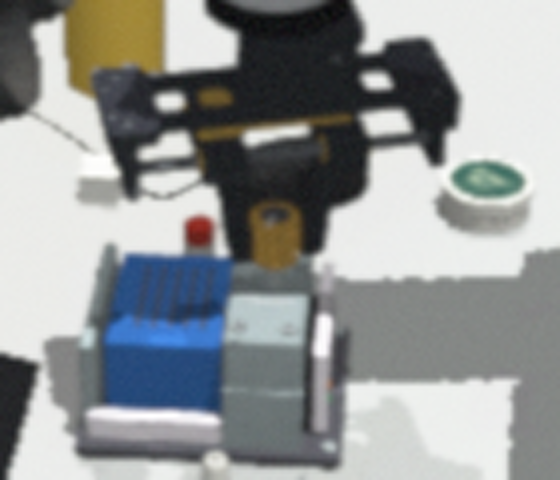

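Call:
{"fn": "play_rows", "kwargs": {
  "commands": [
    [[0, -0.0005, 0.002], 0],
    [[0, -0.0005, 0.002], 0]
  ]
}}

```text
t: 20.65
eef_pos: [0.5552, 0.0872, 0.1037]
eef_rot: [-0.113, 0.707, 0.096, 0.692]
ft_force: [-12.6, -2.7, 7.5]
opening: 0.0274
```

Call:
{"fn": "play_rows", "kwargs": {
  "commands": [
    [[0, -0.0005, 0.002], 0]
  ]
}}

```text
t: 20.75
eef_pos: [0.5552, 0.0872, 0.1037]
eef_rot: [-0.114, 0.709, 0.098, 0.689]
ft_force: [-12.3, -3.0, 6.6]
opening: 0.0273
```

```bash
python3 -c "
from h import *
st([.5573,.088,.1038])
"
```

```text
t 20.75 pos [0.5552 0.0872 0.1037] toolx [-0.024 -0.027 -0.999] jaw yaw 17.19 j1 -0.040 j6 -0.326 F [-12.3   -3.04   6.57] T [-0.307  1.858  0.033] open 0.0273
tool shift mm [-0.17  0.14  2.19]
```

```bash
python3 -c "
from h import *
from station import bot
s=bot.capture('side');st()
cv2.imwrite('pics/i_side.png',s['img'])
a=cv2.imread('pics/d_side.png');b=s['img']
for img in(cv2.imread('pics/a_side.png'),a,b):
  cv2
A=cv2.resize(a[215:260,250:300],None,fx=8,fy=8,interpolation=2);B=cv2.resize(b[215:260,250:300],None,fx=8,fy=8,interpolation=2)
cv2.imwrite('pics/i1.png',np.hstack([A,B]))
for r in range(226,252,4):
  print(r,a[r,268:292].mean(1).astype(int),b[r,268:292].mean(1).astype(int),sep='\n')
"
```

```text
t 20.80 pos [0.5553 0.0872 0.1037] toolx [-0.024 -0.027 -0.999] jaw yaw 17.21 j1 -0.040 j6 -0.326 F [-12.68  -2.47   7.14] T [-0.38   1.995  0.044] open 0.0273
226
[137 133 132 133 133 131 127 122  99  79  99 131 136 127 117 128 132 129
 108  64  33  37  31  41]
[200 199 200 199 197 197 194 187 155  91  58  91 120 124 120 121 129 133
 133 132 132 132 134 132]
230
[228 227 226 222 221 223 225 204 142  86 100 121 128 117 115 125 130 131
 129 124 123 123 123 121]
[197 198 196 191 189 193 194 175 128  78 119 212 246 246 219 145 128 131
 128 132 133 136 133 133]
234
[223 222 220 214 214 217 213 182 126 145 218 240 234 189 109  74  76  71
  69 100 126 133 133 131]
[195 194 191 187 188 189 185 160 104  90 171 239 249 241 189 109  80  75
  76 100 126 133 132 133]
238
[115 115 117 117 118 117 116 107 105 173 234 243 227 159  89  67  60  56
  62  82 100 103 105 103]
[117 116 118 116 118 117 118 106  77  90 176 236 243 227 157  87  65  67
  80 110 130 133 132 133]
242
[114 115 115 116 115 113 113  97  78 109 141 140 124 100  74  67  62  67
  74  83  92  94  93  93]
[116 115 114 112 113 114 113  99  67  66 119 161 168 155 118  85  84  87
  92 108 130 132 134 134]
246
[114 116 114 112 113 112 103  82  73 102 128 134 119  90  69  69  63  72
  97 120 118  99  94  95]
[114 111 113 114 113 114 115 100  65  70 122 163 172 164 127 108 115 131
 173 219 226 227 228 227]
250
[113 113 114 114 111 104  93  78  67  99 127 131 115  83  81 100  98  92
 100 120 119 102  93  94]
[113 113 114 111 112 112 110  93  60  77 127 161 171 153 117 103 103 120
 180 229 236 236 234 234]
```

View pics/i1.png

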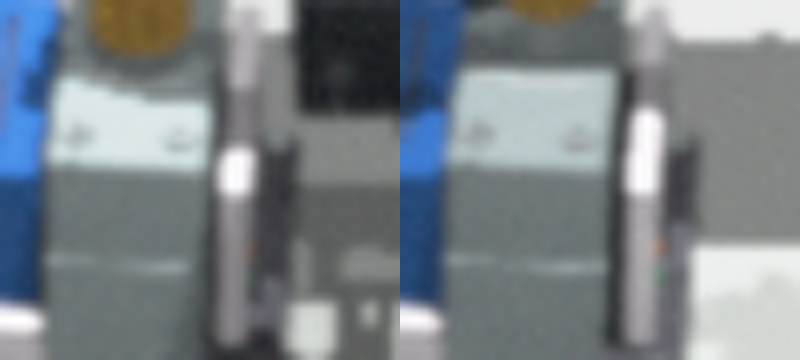

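Call:
{"fn": "play_rows", "kwargs": {
  "commands": [
    [[-0.0015, -0.0008, 0.003], 0]
  ]
}}

```text
t: 20.9
eef_pos: [0.5555, 0.0873, 0.1042]
eef_rot: [-0.115, 0.712, 0.099, 0.686]
ft_force: [-12.6, -3.9, -6.3]
opening: 0.0272
```

Call:
{"fn": "play_rows", "kwargs": {
  "commands": [
    [[-0.001, -0.001, 0.004], 0]
  ]
}}

```text
t: 21.0
eef_pos: [0.5562, 0.0873, 0.1039]
eef_rot: [-0.116, 0.715, 0.101, 0.682]
ft_force: [-20.2, -5.3, 3.9]
opening: 0.0272
```

```bash
python3 -c "
from h import *
st([.5573,.088,.1038])
"
```

```text
t 21.00 pos [0.5562 0.0873 0.1039] toolx [-0.043 -0.028 -0.999] jaw yaw 17.63 j1 -0.039 j6 -0.332 F [-20.17  -5.3    3.89] T [-0.711  2.92   0.055] open 0.0272
tool shift mm [0.02 0.28 1.3 ]
```

Call:
{"fn": "play_rows", "kwargs": {
  "commands": [
    [[-0.0015, -0.001, 0.004], 0]
  ]
}}

```text
t: 21.1
eef_pos: [0.5565, 0.0874, 0.104]
eef_rot: [-0.117, 0.719, 0.103, 0.677]
ft_force: [-20.6, -5.4, 1.3]
opening: 0.0271
```

```bash
cat > sl.py <<'E'
from h import *
from station import bot
# panel subpixel shift in side view vs home reference (d_side.png)
a=cv2.imread('pics/d_side.png').mean(2)
b=bot.capture('side')['img'].mean(2)
def cen(im,r):
    p=im[r,275:286].astype(float)-80; p[p<0]=0; return (p*np.arange(275,286)).sum()/p.sum()
for r in (235,236,237,238,239,240,244,246,248,250): print(r,round(cen(a,r),2),round(cen(b,r),2),end=' | ')
print(); st([.5573,.088,.1038])
E
python3 sl.py
```

```text
235 278.54 279.14 | 236 278.64 279.21 | 237 278.73 279.28 | 238 278.73 279.27 | 239 278.64 279.31 | 240 278.55 279.34 | 244 278.74 280.54 | 246 278.78 280.51 | 248 278.73 280.08 | 250 279.98 280.2 | 
t 21.15 pos [0.5566 0.0873 0.104 ] toolx [-0.056 -0.029 -0.998] jaw yaw 17.86 j1 -0.038 j6 -0.335 F [-19.63  -4.78   2.72] T [-0.601  2.813  0.121] open 0.0271
tool shift mm [0.11 0.41 0.91]
```

Call:
{"fn": "play_rows", "kwargs": {
  "commands": [
    [[0, 0, 0], 0],
    [[0, 0, 0], 0],
    [[0, 0, 0], 0]
  ],
  "fingers": 0.06
}}

```text
t: 21.45
eef_pos: [0.5561, 0.0875, 0.104]
eef_rot: [-0.119, 0.719, 0.105, 0.676]
ft_force: [0.4, -0.1, -0.7]
opening: 0.0488
```

```bash
python3 sl.py
```

```text
235 278.54 279.08 | 236 278.64 279.17 | 237 278.73 279.21 | 238 278.73 279.22 | 239 278.64 279.18 | 240 278.55 279.23 | 244 278.74 280.5 | 246 278.78 280.45 | 248 278.73 279.91 | 250 279.98 280.21 | 
t 21.50 pos [0.5561 0.0874 0.1041] toolx [-0.057 -0.029 -0.998] jaw yaw 18.25 j1 -0.038 j6 -0.341 F [-0.01 -0.2  -0.27] T [-0.055 -0.167  0.029] open 0.0530
tool shift mm [0.19 0.17 1.28]
```

Rise clear, then go back toward the robot to see the dock freely and to undo the tilt.

Call:
{"fn": "play_rows", "kwargs": {
  "commands": [
    [[-0.02, 0, 0], 0],
    [[-0.03, 0, 0], 0],
    [[-0.03, 0, 0], 0],
    [[-0.02, 0.01, -0.03], -5],
    [[-0.005, 0.012, -0.042], -5],
    [[0, 0.012, -0.042], -5],
    [[0, 0.015, -0.042], -5],
    [[0, 0.018, -0.04], -5],
    [[0, 0.02, -0.038], -5],
    [[0, 0.02, -0.03], -5],
    [[0, 0, 0], -5]
  ]
}}

```text
t: 22.6
eef_pos: [0.2766, 0.0302, 0.2307]
eef_rot: [-0.357, 0.629, 0.354, 0.593]
ft_force: [0.0, 0.5, 0.6]
opening: 0.06
```

```bash
python3 sl.py; python3 -c "
from h import *
from station import bot
c=bot.capture('top');s=bot.capture('side');cv2.imwrite('pics/j_top.png',c['img']);cv2.imwrite('pics/j_side.png',s['img'])
cv2.imwrite('pics/j1.png',np.hstack([cv2.resize(c['img'][160:240,230:320],None,fx=4.4,fy=4.4,interpolation=2),cv2.resize(s['img'][190:270,220:310],None,fx=4.4,fy=4.4,interpolation=2)]))
"
```

```text
235 278.54 279.65 | 236 278.64 279.75 | 237 278.73 279.84 | 238 278.73 279.92 | 239 278.64 280.29 | 240 278.55 280.58 | 244 278.74 280.6 | 246 278.78 280.58 | 248 278.73 280.25 | 250 279.98 280.58 | 
t 22.65 pos [0.278  0.0302 0.2309] toolx [-0.041 -0.03  -0.999] jaw yaw 60.69 j1 -0.281 j6 -1.329 F [ 0.67 -0.34 -0.16] T [ 0.073 -0.214  0.044] open 0.0600
tool shift mm [ 113.64 -217.73  192.86]
```

View pics/j1.png

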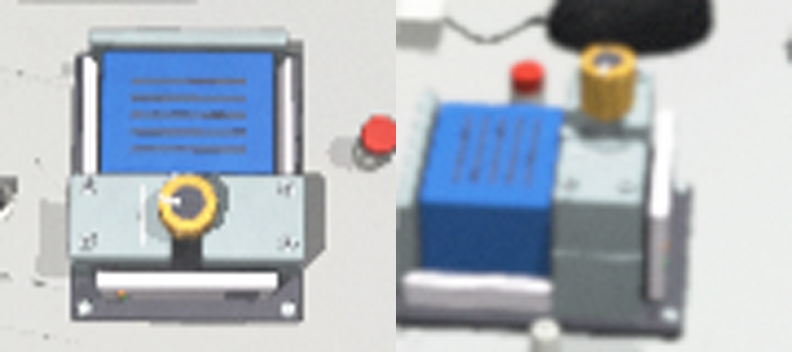

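```bash
cat > mv.py <<'E'
from h import *
import sys
from station import bot
def pc(a,b):
    a=cv2.cvtColor(a,6).astype(np.float32);b=cv2.cvtColor(b,6).astype(np.float32)
    return np.round(cv2.phaseCorrelate(a,b,cv2.createHanningWindow(a.shape[::-1],5)),3) if 0 else tuple(np.round(cv2.phaseCorrelate(a,b,cv2.createHanningWindow(a.shape[::-1],5))[0],2))
e=cv2.imread('pics/e_top.png');j=bot.capture('top')['img']
print('vents',pc(e[174:198,255:290],j[174:198,255:290]))
print('panel',pc(e[218:230,250:295],j[218:230,250:295]))
print('dock rear/bridge',pc(e[160:174,245:300],j[160:174,245:300]),pc(e[200:220,244:262],j[200:220,244:262]))
E
python3 mv.py
```

```text
vents (np.float64(-0.02), np.float64(0.31))
panel (np.float64(0.58), np.float64(-0.01))
dock rear/bridge (np.float64(0.19), np.float64(0.44)) (np.float64(0.02), np.float64(-0.05))
```

```bash
cat > mv.py <<'E'
from h import *
from station import bot
from scipy.ndimage import shift
from scipy.optimize import minimize_scalar
def est(a,b,ax):
    a=a.astype(float).mean(2);b=b.astype(float).mean(2)
    def f(d):
        s=shift(a,[d,0] if ax==0 else [0,d],order=3,mode='nearest'); k=3
        return (((s-b)[k:-k] if ax==0 else (s-b)[:,k:-k])**2).mean()
    g=np.linspace(-3,3,61); v=[f(x) for x in g]; i=int(np.argmin(v)); return round(g[i],2),round(v[i],1)
e=cv2.imread('pics/e_top.png');j=bot.capture('top')['img']
print('vents',est(e[170:198,257:288],j[170:198,257:288],0))
print('panel',est(e[216:233,253:290],j[216:233,253:290],0))
print('fixed: rear',est(e[160:172,250:295],j[160:172,250:295],0),'bridgeL',est(e[192:226,247:261],j[192:226,247:261],0))
E
python3 mv.py
```

```text
vents (np.float64(0.4), np.float64(43.3))
panel (np.float64(0.5), np.float64(285.9))
fixed: rear (np.float64(0.0), np.float64(11.3)) bridgeL (np.float64(0.3), np.float64(134.3))
```

Call:
{"fn": "play_rows", "kwargs": {
  "commands": [
    [[0, 0, 0], 8.5],
    [[0, 0, 0], 0]
  ],
  "fingers": 0
}}

```text
t: 23.05
eef_pos: [0.2803, 0.0307, 0.2301]
eef_rot: [-0.309, 0.656, 0.304, 0.618]
ft_force: [0.6, -0.8, -0.2]
opening: 0.0461
```

```bash
python3 -c "
from h import *
st([.45,.118,.18])"
```

```text
t 23.05 pos [0.2803 0.0307 0.2301] toolx [-0.046 -0.029 -0.999] jaw yaw 51.37 j1 -0.277 j6 -1.162 F [ 0.61 -0.84 -0.16] T [ 0.022 -0.142  0.015] open 0.0461
tool shift mm [ 39.77 -78.73 176.48]
```

Call:
{"fn": "play_rows", "kwargs": {
  "commands": [
    [[0.006, -0.013, 0.03], 0],
    [[0.006, -0.013, 0.03], 0],
    [[0.006, -0.013, 0.03], 0],
    [[0.006, -0.013, 0.03], 0],
    [[0.006, -0.013, 0.03], 0],
    [[0.006, -0.01, 0.02], 0],
    [[0, 0, 0], 0]
  ]
}}

```text
t: 23.75
eef_pos: [0.4514, 0.122, 0.1796]
eef_rot: [-0.316, 0.653, 0.311, 0.614]
ft_force: [-0.8, 0.2, 0.3]
opening: 0.0005
```

```bash
python3 -c "
from h import *
st([.455,.118,.052])"
```

```text
t 23.75 pos [0.4514 0.122  0.1796] toolx [-0.047 -0.03  -0.998] jaw yaw 52.69 j1 0.028 j6 -0.879 F [-0.82  0.18  0.33] T [ 0.008 -0.163 -0.028] open 0.0005
tool shift mm [127.34  -7.73   5.78]
```

Call:
{"fn": "play_rows", "kwargs": {
  "commands": [
    [[0.025, -0.0015, 0.001], 0],
    [[0.025, -0.0015, 0.001], 0],
    [[0.025, -0.0015, 0.001], 0],
    [[0.025, -0.0015, 0.001], 0],
    [[0.02, -0.001, 0.001], 0],
    [[0, 0, 0], 0]
  ]
}}

```text
t: 24.35
eef_pos: [0.4525, 0.1177, 0.0556]
eef_rot: [-0.32, 0.651, 0.316, 0.611]
ft_force: [-0.6, -0.4, -0.1]
opening: 0.0005
```

```bash
python3 -c "
from h import *
st([.49,.118,.052])"
```

```text
t 24.35 pos [0.4525 0.1177 0.0556] toolx [-0.049 -0.031 -0.998] jaw yaw 53.59 j1 0.019 j6 -0.891 F [-0.61 -0.37 -0.06] T [-0.005 -0.176  0.013] open 0.0005
tool shift mm [  1.71 -30.    22.65]
```

Call:
{"fn": "play_rows", "kwargs": {
  "commands": [
    [[0.001, -0.0065, 0.005], 0],
    [[0.001, -0.0065, 0.005], 0],
    [[0, -0.0065, 0.005], 0],
    [[0, -0.0065, 0.005], 0]
  ]
}}

```text
t: 24.75
eef_pos: [0.4885, 0.1182, 0.0551]
eef_rot: [-0.322, 0.65, 0.317, 0.612]
ft_force: [-0.3, 0.2, -0.8]
opening: 0.0004
```

```bash
python3 -c "
from h import *
from station import bot
st([.50,.118,.052])
s=bot.capture('side');w=bot.capture('wrist')
cv2.imwrite('pics/k2.png',cv2.resize(s['img'][150:270,200:340],None,fx=4,fy=4,interpolation=2))
"
```

```text
t 24.75 pos [0.4885 0.1182 0.0551] toolx [-0.045 -0.031 -0.999] jaw yaw 53.74 j1 0.019 j6 -0.896 F [-0.29  0.15 -0.8 ] T [ 0.008 -0.186 -0.03 ] open 0.0004
tool shift mm [ 2.59 -9.47  6.78]
```

View pics/k2.png

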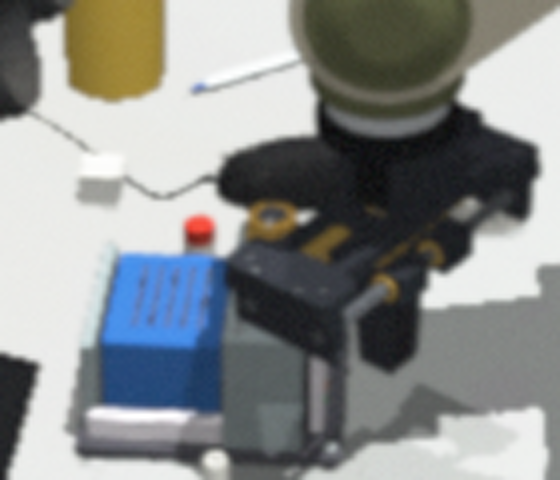

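Call:
{"fn": "play_rows", "kwargs": {
  "commands": [
    [[0.0005, -0.004, 0.003], 0],
    [[0, -0.004, 0.003], 0]
  ]
}}

```text
t: 25.05
eef_pos: [0.4989, 0.1183, 0.054]
eef_rot: [-0.322, 0.65, 0.317, 0.612]
ft_force: [0.6, -0.1, -0.7]
opening: 0.0004
```

Call:
{"fn": "play_rows", "kwargs": {
  "commands": [
    [[0, -0.003, 0.002], 0]
  ]
}}

```text
t: 25.15
eef_pos: [0.5029, 0.1182, 0.0539]
eef_rot: [-0.322, 0.65, 0.317, 0.612]
ft_force: [0.5, 0.1, 0.4]
opening: 0.0007
```

Call:
{"fn": "play_rows", "kwargs": {
  "commands": [
    [[0, -0.003, 0.002], 0]
  ]
}}

```text
t: 25.25
eef_pos: [0.5062, 0.1181, 0.0536]
eef_rot: [-0.322, 0.65, 0.317, 0.611]
ft_force: [-11.5, 0.7, 4.5]
opening: 0.0001
```

Call:
{"fn": "play_rows", "kwargs": {
  "commands": [
    [[0, -0.003, 0.002], 0]
  ]
}}

```text
t: 25.35
eef_pos: [0.5074, 0.1181, 0.0532]
eef_rot: [-0.321, 0.652, 0.318, 0.608]
ft_force: [-24.9, 0.6, 19.8]
opening: 0.0004
```

Call:
{"fn": "play_rows", "kwargs": {
  "commands": [
    [[-0.0004, -0.003, 0.002], 0]
  ]
}}

```text
t: 25.45
eef_pos: [0.5073, 0.1181, 0.0533]
eef_rot: [-0.319, 0.656, 0.32, 0.605]
ft_force: [-26.0, -1.3, 20.5]
opening: 0.0004
```

```bash
python3 -c "
from h import *
st([.50,.118,.052])"
```

```text
t 25.45 pos [0.5073 0.1181 0.0533] toolx [-0.065 -0.031 -0.997] jaw yaw 53.86 j1 0.018 j6 -0.899 F [-25.99  -1.25  20.5 ] T [-0.22   3.569  0.011] open 0.0004
tool shift mm [ 1.8   5.8  -4.32]
```

Call:
{"fn": "play_rows", "kwargs": {
  "commands": [
    [[0, 0.012, -0.009], 0],
    [[0, 0.02, -0.015], 0],
    [[-0.01, 0.02, -0.015], 0],
    [[-0.03, 0.01, -0.008], 0],
    [[-0.04, 0.005, -0.004], 0],
    [[-0.04, 0.02, -0.015], 0],
    [[-0.03, 0.035, -0.026], 0],
    [[0, 0.035, -0.026], 0],
    [[0, 0.02, -0.015], 0],
    [[0, 0, 0], 0]
  ],
  "fingers": 0.06
}}

```text
t: 26.45
eef_pos: [0.2919, 0.1202, 0.2222]
eef_rot: [-0.319, 0.656, 0.32, 0.604]
ft_force: [0.4, -0.5, -0.3]
opening: 0.0599
```

```bash
python3 mv.py; python3 -c "
from h import *
from station import bot
print(st([.25,.118,.24])['joints'])
c=bot.capture('top');cv2.imwrite('pics/l_top.png',c['img'])
cv2.imwrite('pics/l1.png',cv2.resize(c['img'][160:240,230:320],None,fx=6,fy=6,interpolation=2))"
```

```text
vents (np.float64(0.0), np.float64(16.5))
panel (np.float64(0.0), np.float64(10.4))
fixed: rear (np.float64(0.0), np.float64(28.2)) bridgeL (np.float64(0.0), np.float64(20.0))
t 26.50 pos [0.2931 0.1201 0.2222] toolx [-0.066 -0.031 -0.997] jaw yaw 53.85 j1 0.037 j6 -0.893 F [ 0.23 -0.86 -0.27] T [-0.038 -0.2    0.03 ] open 0.0599
tool shift mm [-14.9   34.11 -28.23]
[ 0.03712324 -0.1104157   2.01797491 -0.02994843  1.30095595 -0.89261714]
```

View pics/l1.png

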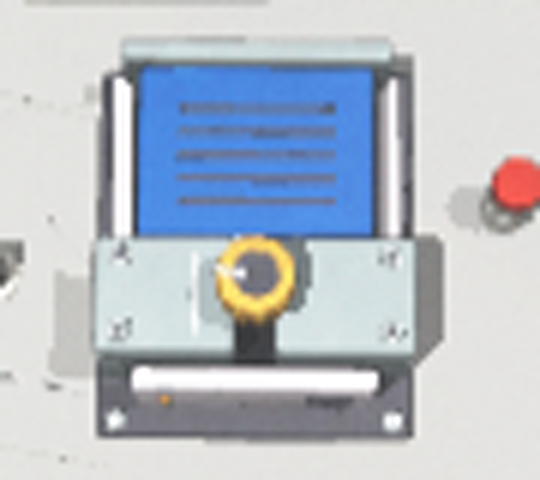

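Call:
{"fn": "play_rows", "kwargs": {
  "commands": [
    [[0, 0.025, -0.018], 0],
    [[0, 0.02, -0.015], 0],
    [[0, 0.016, -0.012], 0],
    [[0, 0, 0], 0]
  ]
}}

```text
t: 26.95
eef_pos: [0.2199, 0.1196, 0.2266]
eef_rot: [-0.318, 0.657, 0.32, 0.604]
ft_force: [0.0, 0.3, 0.4]
opening: 0.06
```

```bash
python3 -c "
from h import *
print(st([.25,.118,.24])['joints'])"
```

```text
t 26.95 pos [0.2199 0.1196 0.2266] toolx [-0.069 -0.031 -0.997] jaw yaw 53.74 j1 0.046 j6 -0.884 F [0.02 0.33 0.43] T [ 0.008 -0.192 -0.049] open 0.0600
tool shift mm [-15.35 -24.67  15.57]
[ 0.0462132  -0.29748956  2.14770411 -0.02874863  1.3620584  -0.88358936]
```

Call:
{"fn": "play_rows", "kwargs": {
  "commands": [
    [[0, -0.028, 0.02], 0],
    [[0, -0.028, 0.02], 0],
    [[0, -0.028, 0.02], 0],
    [[0, -0.028, 0.02], 0],
    [[0, 0, 0], -7.5],
    [[0, 0, 0], -7.5],
    [[0, 0, 0], -7.5],
    [[0, 0, 0], -7.5],
    [[0, 0, 0], -7.5],
    [[0, 0, 0], -7.5],
    [[0, 0, 0], -7.5],
    [[0, 0, 0], -7.5],
    [[0, 0, 0], 0]
  ]
}}

```text
t: 28.25
eef_pos: [0.3839, 0.1151, 0.2075]
eef_rot: [-0.582, 0.399, 0.615, 0.352]
ft_force: [0.9, 1.0, -0.0]
opening: 0.0598
```

```bash
python3 -c "
from h import *
print(st([.22,.09,.25])['joints'])"
```

```text
t 28.25 pos [0.3839 0.1151 0.2075] toolx [-0.075 -0.031 -0.997] jaw yaw 115.75 j1 0.016 j6 -1.994 F [ 0.87  1.04 -0.03] T [ 0.117 -0.163  0.015] open 0.0598
tool shift mm [-29.36 161.37  48.8 ]
[ 0.01602644  0.11239552  1.83625911 -0.03132301  1.26841166 -1.99389262]
```

Call:
{"fn": "play_rows", "kwargs": {
  "commands": [
    [[-0.008, 0.045, 0.014], 0],
    [[-0.008, 0.045, 0.014], 0],
    [[-0.008, 0.045, 0.014], 0],
    [[0, 0, 0], 0]
  ]
}}

```text
t: 28.65
eef_pos: [0.2462, 0.0946, 0.241]
eef_rot: [-0.577, 0.405, 0.613, 0.356]
ft_force: [0.2, 0.3, -0.6]
opening: 0.06
```

```bash
python3 -c "
from h import *
print(st([.5560,.0875,.20])['joints'])"
```

```text
t 28.65 pos [0.2462 0.0946 0.241 ] toolx [-0.081 -0.031 -0.996] jaw yaw 114.80 j1 -0.053 j6 -2.049 F [ 0.17  0.29 -0.6 ] T [ 0.096 -0.217  0.019] open 0.0600
tool shift mm [  16.06 -280.68 -136.63]
[-0.05285737 -0.26448115  2.08749019 -0.03601919  1.39789338 -2.04909511]
```

Call:
{"fn": "play_rows", "kwargs": {
  "commands": [
    [[0, 0, 0], -6.5],
    [[0, 0, 0], -6.5],
    [[0, 0, 0], -6.5],
    [[0, 0, 0], 0]
  ]
}}

```text
t: 29.05
eef_pos: [0.2503, 0.0941, 0.2415]
eef_rot: [-0.629, 0.296, 0.672, 0.255]
ft_force: [0.2, 0.1, -0.2]
opening: 0.0599
```

```bash
python3 -c "
from h import *
print(st([.5555,.0872,.19])['joints'])"
```

```text
t 29.05 pos [0.2503 0.0941 0.2415] toolx [-0.078 -0.031 -0.996] jaw yaw 134.03 j1 -0.054 j6 -2.387 F [ 0.21  0.06 -0.18] T [ 0.075 -0.184 -0.001] open 0.0599
tool shift mm [  27.75 -217.49 -218.63]
[-0.05443101 -0.25671305  2.08073197 -0.03586999  1.39384687 -2.38728666]
```

Call:
{"fn": "play_rows", "kwargs": {
  "commands": [
    [[0.003, -0.025, -0.025], 0],
    [[0.003, -0.025, -0.025], 0],
    [[0.003, -0.025, -0.025], 0],
    [[0.003, -0.025, -0.025], 0],
    [[0.003, -0.025, -0.025], 0],
    [[0.003, -0.025, -0.025], 0],
    [[0.003, -0.025, -0.025], 0],
    [[0.003, -0.02, -0.02], 0],
    [[0, 0, 0], 0]
  ]
}}

```text
t: 29.95
eef_pos: [0.5417, 0.0819, 0.1868]
eef_rot: [-0.621, 0.315, 0.665, 0.271]
ft_force: [-0.7, 0.3, -0.4]
opening: 0.0597
```

```bash
python3 -c "
from h import *
print(st([.5555,.0872,.14])['joints'])"
```

```text
t 29.95 pos [0.5417 0.0819 0.1868] toolx [-0.081 -0.031 -0.996] jaw yaw 130.97 j1 -0.048 j6 -2.325 F [-0.75  0.28 -0.43] T [ 0.157 -0.21   0.015] open 0.0597
tool shift mm [ 45.36 -17.65  -6.48]
[-0.04787791  0.45244565  1.43894741 -0.035524    1.32993306 -2.32502949]
```

Call:
{"fn": "play_rows", "kwargs": {
  "commands": [
    [[0.015, -0.006, -0.002], 0],
    [[0.015, -0.006, -0.002], 0],
    [[0.012, -0.005, -0.002], 0],
    [[0, 0, 0], 0]
  ]
}}

```text
t: 30.35
eef_pos: [0.556, 0.0874, 0.1383]
eef_rot: [-0.618, 0.319, 0.664, 0.274]
ft_force: [0.4, 0.6, -0.2]
opening: 0.0598
```

```bash
python3 -c "
from h import *
from station import bot
st([.5555,.0872,.104])
w=bot.capture('wrist')
cv2.imwrite('pics/m3.png',w['img'])
print(proj(w,[[.5565,.0875,.1274]]))"
```

```text
t 30.35 pos [0.556  0.0874 0.1383] toolx [-0.084 -0.03  -0.996] jaw yaw 130.24 j1 -0.037 j6 -2.299 F [ 0.42  0.56 -0.25] T [ 0.087 -0.129 -0.01 ] open 0.0598
tool shift mm [34.25 -2.4  -0.95]
[[276.94740922 261.22545507]]
```

View pics/m3.png

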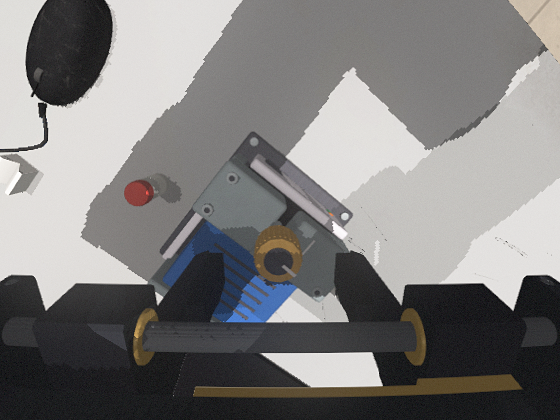

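Call:
{"fn": "play_rows", "kwargs": {
  "commands": [
    [[0.009, -0.0006, -0.0002], 0],
    [[0.009, -0.0006, -0.0002], 0],
    [[0.009, -0.0006, -0.0002], 0],
    [[0.006, -0.0004, -0.0002], 0],
    [[0, 0, 0], 0]
  ]
}}

```text
t: 30.9
eef_pos: [0.5556, 0.0871, 0.1051]
eef_rot: [-0.62, 0.319, 0.662, 0.275]
ft_force: [-0.6, 0.9, 0.8]
opening: 0.0603
```

```bash
python3 -c "
from h import *
st([.5555,.0872,.104])"
```

```text
t 30.90 pos [0.5556 0.0871 0.1051] toolx [-0.081 -0.031 -0.996] jaw yaw 130.20 j1 -0.038 j6 -2.295 F [-0.56  0.91  0.78] T [ 0.115 -0.132  0.076] open 0.0603
tool shift mm [ 1.05 -0.08  0.05]
```

Call:
{"fn": "play_rows", "kwargs": {
  "commands": [
    [[0, 0, 0], 0],
    [[0, 0, 0], 0],
    [[0, 0, 0], 0],
    [[0, 0, 0], 0],
    [[0, 0, 0], 0]
  ],
  "fingers": 0,
  "squeeze": 30
}}

```text
t: 31.4
eef_pos: [0.5559, 0.0872, 0.1059]
eef_rot: [-0.62, 0.319, 0.662, 0.275]
ft_force: [-0.5, 0.6, -1.4]
opening: 0.0269
```

```bash
python3 sl.py
```

```text
235 278.54 279.05 | 236 278.64 279.0 | 237 278.73 278.96 | 238 278.73 278.93 | 239 278.64 278.9 | 240 278.55 278.83 | 244 278.74 280.25 | 246 278.78 280.26 | 248 278.73 279.9 | 250 279.98 279.93 | 
t 31.45 pos [0.5559 0.0872 0.1059] toolx [-0.079 -0.031 -0.996] jaw yaw 130.20 j1 -0.037 j6 -2.295 F [-0.33  0.66  0.24] T [ 0.163 -0.127 -0.002] open 0.0271
tool shift mm [ 1.91 -1.74 -0.31]
```

Call:
{"fn": "play_rows", "kwargs": {
  "commands": [
    [[0, 0, 0], 4],
    [[0, 0, 0], 4]
  ]
}}

```text
t: 31.65
eef_pos: [0.5552, 0.0874, 0.1058]
eef_rot: [-0.598, 0.365, 0.638, 0.319]
ft_force: [-1.9, -0.3, 1.3]
opening: 0.0271
```

```bash
python3 -c "
from h import *
st([.5559,.0872,.1059])"
```

```text
t 31.65 pos [0.5552 0.0874 0.1058] toolx [-0.082 -0.03  -0.996] jaw yaw 122.05 j1 -0.037 j6 -2.153 F [-1.89 -0.29  1.35] T [0.34  0.384 0.172] open 0.0271
tool shift mm [-0.15 -0.48 -0.54]
```

Call:
{"fn": "play_rows", "kwargs": {
  "commands": [
    [[0, -0.0006, -0.0003], 4],
    [[0, -0.0005, -0.0002], 4]
  ]
}}

```text
t: 31.85
eef_pos: [0.5551, 0.0876, 0.1057]
eef_rot: [-0.572, 0.411, 0.611, 0.36]
ft_force: [-3.4, -1.5, 2.1]
opening: 0.027
```

```bash
python3 -c "
from h import *
st([.5559,.0872,.1059])"
```

```text
t 31.85 pos [0.5551 0.0876 0.1057] toolx [-0.086 -0.03  -0.996] jaw yaw 113.77 j1 -0.037 j6 -2.008 F [-3.35 -1.51  2.07] T [0.378 0.474 0.198] open 0.0270
tool shift mm [-0.24 -0.58 -0.7 ]
```

Call:
{"fn": "play_rows", "kwargs": {
  "commands": [
    [[0, -0.0006, -0.0003], 4]
  ]
}}

```text
t: 31.95
eef_pos: [0.555, 0.0877, 0.1056]
eef_rot: [-0.558, 0.433, 0.597, 0.38]
ft_force: [-5.1, 0.2, 1.1]
opening: 0.0273
```

```bash
python3 -c "
from h import *
st([.5559,.0872,.1059])"
```

```text
t 31.95 pos [0.555  0.0877 0.1056] toolx [-0.088 -0.03  -0.996] jaw yaw 109.64 j1 -0.037 j6 -1.935 F [-5.06  0.17  1.08] T [0.681 0.792 0.259] open 0.0273
tool shift mm [-0.37 -0.66 -0.74]
```

Call:
{"fn": "play_rows", "kwargs": {
  "commands": [
    [[0, -0.0006, -0.0002], 3]
  ]
}}

```text
t: 32.05
eef_pos: [0.5546, 0.0877, 0.1056]
eef_rot: [-0.547, 0.45, 0.585, 0.395]
ft_force: [-10.2, -2.1, 8.2]
opening: 0.0272
```

```bash
python3 -c "
from h import *
st([.5559,.0872,.1059])"
```

```text
t 32.05 pos [0.5546 0.0877 0.1056] toolx [-0.091 -0.03  -0.995] jaw yaw 106.53 j1 -0.037 j6 -1.881 F [-10.23  -2.13   8.21] T [-0.053  1.501  0.215] open 0.0272
tool shift mm [-0.43 -1.11 -0.83]
```

```bash
python3 -c "
from h import *
from station import bot
w=bot.capture('wrist');s=st()
a=cv2.imread('pics/m3.png')[225:325,225:335];b=w['img'][225:325,225:335]
cv2.imwrite('pics/n.png',cv2.resize(np.hstack([a,b]),None,fx=3.5,fy=3.5,interpolation=2))"; python3 sl.py
```

```text
t 32.10 pos [0.5544 0.0877 0.1055] toolx [-0.092 -0.03  -0.995] jaw yaw 106.38 j1 -0.037 j6 -1.878 F [-6.66 -0.79  3.16] T [0.268 1.023 0.164] open 0.0272
235 278.54 279.85 | 236 278.64 279.78 | 237 278.73 279.74 | 238 278.73 279.69 | 239 278.64 279.73 | 240 278.55 279.64 | 244 278.74 280.75 | 246 278.78 280.86 | 248 278.73 280.58 | 250 279.98 280.94 | 
t 32.15 pos [0.5544 0.0877 0.1055] toolx [-0.091 -0.03  -0.995] jaw yaw 106.59 j1 -0.037 j6 -1.882 F [-6.49 -1.16  2.89] T [0.305 0.992 0.118] open 0.0275
tool shift mm [ 1.41 -3.   -0.52]
```

View pics/n.png

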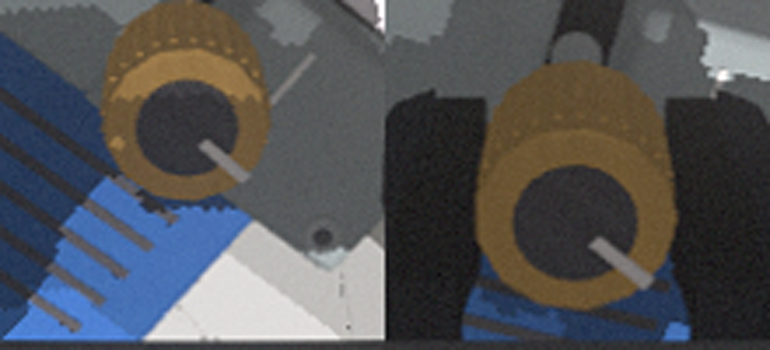

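Call:
{"fn": "play_rows", "kwargs": {
  "commands": [
    [[-0.0006, -0.0005, -0.0001], 2.5]
  ]
}}

```text
t: 32.25
eef_pos: [0.5539, 0.0878, 0.1056]
eef_rot: [-0.537, 0.463, 0.577, 0.406]
ft_force: [-2.2, -0.9, -3.8]
opening: 0.0272
```

```bash
python3 -c "
from h import *
st()"
```

```text
t 32.25 pos [0.5539 0.0878 0.1056] toolx [-0.095 -0.03  -0.995] jaw yaw 104.09 j1 -0.037 j6 -1.838 F [-2.17 -0.88 -3.82] T [0.466 0.259 0.352] open 0.0272
```

Call:
{"fn": "play_rows", "kwargs": {
  "commands": [
    [[-0.0006, -0.0005, -0.0001], 2.5]
  ]
}}

```text
t: 32.35
eef_pos: [0.5536, 0.0878, 0.1057]
eef_rot: [-0.527, 0.477, 0.567, 0.417]
ft_force: [-2.2, -2.0, -2.6]
opening: 0.0273
```

```bash
python3 -c "
from h import *
st()"
```

```text
t 32.35 pos [0.5536 0.0878 0.1057] toolx [-0.097 -0.03  -0.995] jaw yaw 101.54 j1 -0.037 j6 -1.793 F [-2.23 -2.02 -2.56] T [0.388 0.183 0.395] open 0.0273
```

Call:
{"fn": "play_rows", "kwargs": {
  "commands": [
    [[0, 0, 0], 0]
  ]
}}

```text
t: 32.45
eef_pos: [0.5534, 0.0877, 0.1056]
eef_rot: [-0.527, 0.477, 0.567, 0.417]
ft_force: [0.9, -2.0, 0.6]
opening: 0.0275
```

```bash
python3 -c "
from h import *
st()"; python3 sl.py
```

```text
t 32.45 pos [0.5534 0.0877 0.1056] toolx [-0.098 -0.03  -0.995] jaw yaw 101.54 j1 -0.037 j6 -1.793 F [ 0.87 -2.01  0.55] T [ 0.491 -0.083  0.341] open 0.0275
235 278.54 280.08 | 236 278.64 279.95 | 237 278.73 279.91 | 238 278.73 279.98 | 239 278.64 280.04 | 240 278.55 280.06 | 244 278.74 280.94 | 246 278.78 280.92 | 248 278.73 280.64 | 250 279.98 281.0 | 
t 32.50 pos [0.5535 0.0877 0.1056] toolx [-0.098 -0.03  -0.995] jaw yaw 101.59 j1 -0.037 j6 -1.794 F [-2.56 -1.53 -0.76] T [0.426 0.189 0.295] open 0.0275
tool shift mm [ 1.45 -3.99 -0.47]
```

Call:
{"fn": "play_rows", "kwargs": {
  "commands": [
    [[0, 0, 0], 0],
    [[0, 0, 0], 0],
    [[0, 0, 0], 0],
    [[-0.012, 0, 0], 0],
    [[-0.025, 0, 0], 0],
    [[-0.03, 0, 0], 0],
    [[0, 0.03, 0.006], 0],
    [[0, 0.03, 0.006], 0],
    [[0, 0.03, 0.006], 0],
    [[0, 0.02, 0.004], 0],
    [[0, 0, 0], 8.2],
    [[0, 0, 0], 8.2],
    [[0, 0, 0], 8.2],
    [[0, 0, 0], 8.2],
    [[0, 0, 0], 8.2],
    [[0, 0, 0], 8.2],
    [[0, 0, 0], 0]
  ],
  "fingers": 0.06
}}

```text
t: 34.2
eef_pos: [0.4479, 0.0898, 0.1998]
eef_rot: [-0.3, 0.668, 0.304, 0.609]
ft_force: [0.0, -0.2, -0.0]
opening: 0.0602
```

```bash
python3 -c "
from h import *
st([.452,.118,.06])"; python3 mv.py
```

```text
t 34.20 pos [0.4479 0.0898 0.1998] toolx [-0.078 -0.03  -0.997] jaw yaw 50.74 j1 -0.041 j6 -0.913 F [ 0.02 -0.21 -0.05] T [ 0.04  -0.154 -0.006] open 0.0602
tool shift mm [138.13   9.01  34.52]
vents (np.float64(0.9), np.float64(41.8))
panel (np.float64(3.0), np.float64(7055.7))
fixed: rear (np.float64(0.0), np.float64(16.2)) bridgeL (np.float64(3.0), np.float64(1434.7))
```

Call:
{"fn": "play_rows", "kwargs": {
  "commands": [
    [[0.02, 0.0015, 0.006], 0],
    [[0.025, 0.0015, 0.006], 0],
    [[0.025, 0.0015, 0.006], 0],
    [[0.025, 0.0015, 0.006], 0],
    [[0.025, 0.0015, 0.006], 0],
    [[0.015, 0.0015, 0.006], -2],
    [[0, 0, 0], 0]
  ],
  "fingers": 0
}}

```text
t: 34.95
eef_pos: [0.4557, 0.1204, 0.0622]
eef_rot: [-0.323, 0.655, 0.326, 0.601]
ft_force: [-0.7, -0.5, 0.8]
opening: 0.0058
```

```bash
python3 -c "
from h import *
st([.495,.120,.055])"
```

```text
t 34.95 pos [0.4557 0.1204 0.0622] toolx [-0.07  -0.031 -0.997] jaw yaw 54.75 j1 0.025 j6 -0.907 F [-0.68 -0.47  0.81] T [ 0.015 -0.146  0.025] open 0.0058
tool shift mm [  4.4  -32.58  22.77]
```

Call:
{"fn": "play_rows", "kwargs": {
  "commands": [
    [[0.003, -0.0065, 0.0045], 0],
    [[0.003, -0.0065, 0.0045], 0],
    [[0.001, -0.0065, 0.0045], 0],
    [[0, -0.0065, 0.0045], 0],
    [[0, -0.005, 0.0035], 0]
  ]
}}

```text
t: 35.45
eef_pos: [0.4977, 0.1192, 0.0553]
eef_rot: [-0.325, 0.653, 0.326, 0.602]
ft_force: [1.4, -0.3, -0.5]
opening: 0.0007
```

Call:
{"fn": "play_rows", "kwargs": {
  "commands": [
    [[0, -0.003, 0.002], 0]
  ]
}}

```text
t: 35.55
eef_pos: [0.5022, 0.119, 0.0552]
eef_rot: [-0.325, 0.652, 0.326, 0.602]
ft_force: [-0.5, 0.1, -0.7]
opening: 0.0005
```

```bash
python3 -c "
from h import *
st([.507,.120,.055])"
```

```text
t 35.55 pos [0.5022 0.119  0.0552] toolx [-0.064 -0.031 -0.997] jaw yaw 54.88 j1 0.020 j6 -0.916 F [-0.49  0.14 -0.66] T [ 0.005 -0.099 -0.036] open 0.0005
tool shift mm [-0.13 -3.34  3.62]
```

Call:
{"fn": "play_rows", "kwargs": {
  "commands": [
    [[0, -0.003, 0.002], 0]
  ]
}}

```text
t: 35.65
eef_pos: [0.5051, 0.1189, 0.0548]
eef_rot: [-0.324, 0.653, 0.327, 0.601]
ft_force: [-12.1, 0.9, 6.7]
opening: 0.0006
```

Call:
{"fn": "play_rows", "kwargs": {
  "commands": [
    [[0, -0.003, 0.002], 0]
  ]
}}

```text
t: 35.75
eef_pos: [0.507, 0.119, 0.0546]
eef_rot: [-0.323, 0.655, 0.328, 0.599]
ft_force: [-13.3, -0.8, 11.6]
opening: 0.0003
```

Call:
{"fn": "play_rows", "kwargs": {
  "commands": [
    [[-0.0004, -0.003, 0.002], 0]
  ]
}}

```text
t: 35.85
eef_pos: [0.5073, 0.119, 0.0547]
eef_rot: [-0.322, 0.658, 0.329, 0.596]
ft_force: [-23.6, -1.9, 16.8]
opening: 0.0001
```

Stop felt again at the same place (0.5073). One more light row, then retreat and look.

Call:
{"fn": "play_rows", "kwargs": {
  "commands": [
    [[-0.0008, -0.003, 0.002], 0]
  ]
}}

```text
t: 35.95
eef_pos: [0.5072, 0.119, 0.055]
eef_rot: [-0.321, 0.661, 0.331, 0.592]
ft_force: [-21.1, -1.2, 12.2]
opening: 0.0005
```

Call:
{"fn": "play_rows", "kwargs": {
  "commands": [
    [[0, 0.012, -0.009], 0],
    [[0, 0.02, -0.015], 0],
    [[-0.01, 0.02, -0.015], 0],
    [[-0.03, 0.01, -0.008], 0],
    [[-0.04, 0.005, -0.004], 0],
    [[-0.04, 0.02, -0.015], 0],
    [[-0.03, 0.035, -0.026], 0],
    [[0, 0.03, -0.022], 0],
    [[0, 0.015, -0.01], 0],
    [[0, 0, 0], 0]
  ],
  "fingers": 0.06
}}

```text
t: 36.95
eef_pos: [0.31, 0.1185, 0.2293]
eef_rot: [-0.321, 0.661, 0.331, 0.592]
ft_force: [1.2, -0.2, -0.3]
opening: 0.0601
```

```bash
python3 mv.py; python3 -c "
from h import *
from station import bot
st()
c=bot.capture('top');s=bot.capture('side');cv2.imwrite('pics/o_top.png',c['img']);cv2.imwrite('pics/o_side.png',s['img'])
cv2.imwrite('pics/o1.png',np.hstack([cv2.resize(c['img'][160:240,230:320],None,fx=4.4,fy=4.4,interpolation=2),cv2.resize(s['img'][190:270,220:310],None,fx=4.4,fy=4.4,interpolation=2)]))"
```

```text
vents (np.float64(0.0), np.float64(13.2))
panel (np.float64(0.0), np.float64(5.7))
fixed: rear (np.float64(0.0), np.float64(21.4)) bridgeL (np.float64(0.0), np.float64(14.5))
t 37.00 pos [0.3108 0.1184 0.2291] toolx [-0.094 -0.032 -0.995] jaw yaw 55.10 j1 0.030 j6 -0.921 F [-0.03  0.37 -0.09] T [ 0.024 -0.23   0.004] open 0.0599
```

View pics/o1.png

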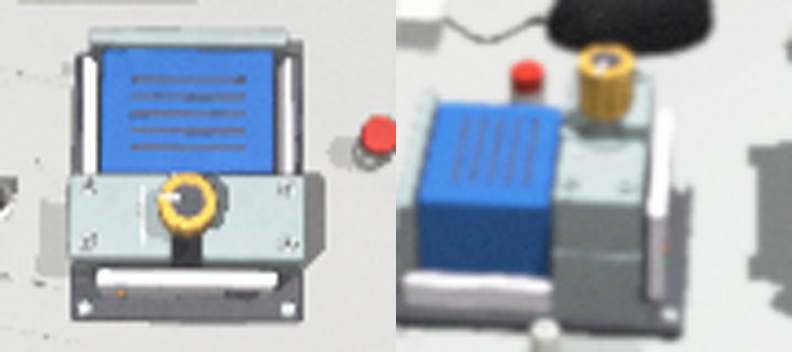

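View pics/o_top.png

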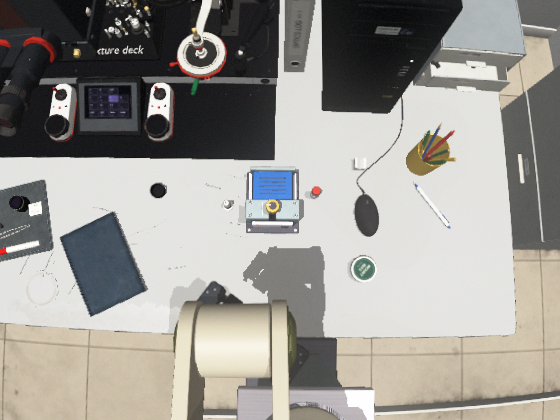

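```bash
python3 -c "
from h import *
L=[cv2.resize(cv2.imread(f'pics/{n}_top.png')[190:222,257:289],None,fx=8,fy=8,interpolation=2) for n in 'ejlo']
cv2.imwrite('pics/p.png',np.hstack(L)[:, :1024][:, :])
cv2.imwrite('pics/p.png',np.vstack([np.hstack(L[:2]),np.hstack(L[2:])]))"
```

```text
(no output)
```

View pics/p.png

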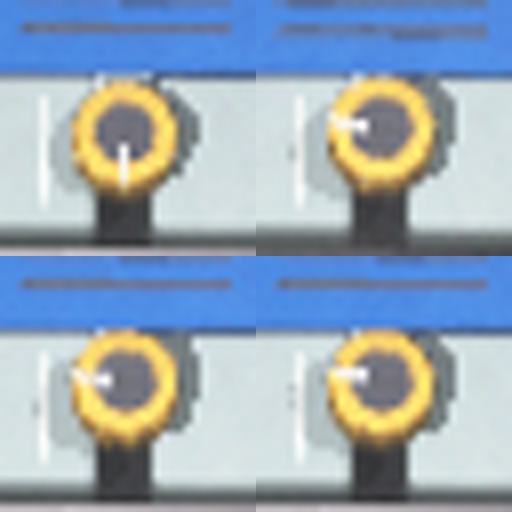

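Call:
{"fn": "play_rows", "kwargs": {
  "commands": [
    [[0, 0, 0], -8.3],
    [[0, 0, 0], -8.3],
    [[0, 0, 0], -8.3],
    [[0, 0, 0], -8.3],
    [[0, 0, 0], -8.3],
    [[0, 0, 0], -8.3],
    [[0, 0, 0], -8.3],
    [[0, 0, 0], -8.3],
    [[0, 0, 0], 0]
  ]
}}

```text
t: 38.0
eef_pos: [0.3195, 0.1174, 0.2242]
eef_rot: [-0.594, 0.362, 0.65, 0.306]
ft_force: [0.6, -0.6, -0.4]
opening: 0.06
```

```bash
python3 -c "
from h import *
st([.5555,.0872,.18])"
```

```text
t 38.00 pos [0.3195 0.1174 0.2242] toolx [-0.106 -0.032 -0.994] jaw yaw 123.50 j1 0.026 j6 -2.122 F [ 0.56 -0.56 -0.4 ] T [ 0.138 -0.12  -0.005] open 0.0600
tool shift mm [  19.85 -183.29 -156.75]
```

Call:
{"fn": "play_rows", "kwargs": {
  "commands": [
    [[0.002, -0.027, -0.023], 0],
    [[0.002, -0.027, -0.023], 0],
    [[0.002, -0.027, -0.023], 0],
    [[0.002, -0.027, -0.023], 0],
    [[0.003, -0.027, -0.023], 0],
    [[0.003, -0.027, -0.023], 0],
    [[0.003, -0.018, -0.016], 0],
    [[0, 0, 0], 0]
  ]
}}

```text
t: 38.8
eef_pos: [0.5639, 0.0824, 0.1748]
eef_rot: [-0.587, 0.374, 0.645, 0.316]
ft_force: [0.5, -0.1, 0.0]
opening: 0.0602
```

```bash
python3 -c "
from h import *
st([.5553,.0870,.14])"
```

```text
t 38.80 pos [0.5639 0.0824 0.1748] toolx [-0.113 -0.032 -0.993] jaw yaw 121.40 j1 -0.044 j6 -2.155 F [ 0.46 -0.13  0.05] T [ 0.117 -0.17  -0.007] open 0.0602
tool shift mm [35.34  0.97  7.26]
```

Call:
{"fn": "play_rows", "kwargs": {
  "commands": [
    [[0.012, 0.0003, 0.0025], 0],
    [[0.012, 0.0003, 0.0025], 0],
    [[0.01, 0.0003, 0.0022], 0],
    [[0, 0, 0], 0]
  ]
}}

```text
t: 39.2
eef_pos: [0.5526, 0.088, 0.137]
eef_rot: [-0.584, 0.377, 0.645, 0.317]
ft_force: [0.5, -0.1, -0.2]
opening: 0.0599
```

```bash
python3 -c "
from h import *
st([.5553,.0870,.1050])"
```

```text
t 39.20 pos [0.5526 0.088  0.137 ] toolx [-0.117 -0.031 -0.993] jaw yaw 120.98 j1 -0.035 j6 -2.136 F [ 0.49 -0.13 -0.16] T [ 0.099 -0.157 -0.049] open 0.0599
tool shift mm [31.47 -5.49 -3.26]
```

Call:
{"fn": "play_rows", "kwargs": {
  "commands": [
    [[0.008, -0.0015, -0.001], 0],
    [[0.008, -0.0015, -0.0008], 0],
    [[0.008, -0.0015, -0.0008], 0],
    [[0.006, -0.001, -0.0006], 0],
    [[0, 0, 0], 0]
  ]
}}

```text
t: 39.7
eef_pos: [0.5554, 0.0873, 0.1046]
eef_rot: [-0.584, 0.377, 0.645, 0.318]
ft_force: [0.2, 0.0, -0.6]
opening: 0.0597
```

```bash
python3 -c "
from h import *
st([.5553,.0870,.1055])"
```

```text
t 39.70 pos [0.5554 0.0873 0.1046] toolx [-0.116 -0.032 -0.993] jaw yaw 120.93 j1 -0.036 j6 -2.133 F [ 0.23  0.02 -0.6 ] T [ 0.08  -0.145  0.028] open 0.0597
tool shift mm [-0.9   0.32 -0.17]
```

Call:
{"fn": "play_rows", "kwargs": {
  "commands": [
    [[0, 0, 0], 0],
    [[0, 0, 0], 0],
    [[0, 0, 0], 0],
    [[0, 0, 0], 0],
    [[0, 0, 0], 0]
  ],
  "fingers": 0,
  "squeeze": 35
}}

```text
t: 40.2
eef_pos: [0.5558, 0.0874, 0.1053]
eef_rot: [-0.585, 0.377, 0.644, 0.318]
ft_force: [-0.6, 0.4, -1.7]
opening: 0.0266
```

```bash
cp /dev/null /dev/null; python3 -c "
from h import *
from station import bot
st()
w=bot.capture('wrist');cv2.imwrite('pics/q0_w.png',w['img']);s=bot.capture('side');cv2.imwrite('pics/q0_s.png',s['img'])"; sed -i "s#pics/d_side.png#pics/q0_s.png#" sl.py
```

```text
t 40.20 pos [0.5558 0.0874 0.1053] toolx [-0.114 -0.031 -0.993] jaw yaw 120.92 j1 -0.036 j6 -2.133 F [-0.59  0.38 -1.69] T [ 0.218 -0.109 -0.115] open 0.0266cp: '/dev/null' and '/dev/null' are the same file
```

Call:
{"fn": "play_rows", "kwargs": {
  "commands": [
    [[-0.0006, -0.0018, -0.001], 0],
    [[-0.0006, -0.0018, -0.001], 3]
  ]
}}

```text
t: 40.5
eef_pos: [0.556, 0.0875, 0.1051]
eef_rot: [-0.572, 0.396, 0.638, 0.33]
ft_force: [-13.6, -0.9, 4.8]
opening: 0.0273
```

```bash
python3 sl.py
```

```text
235 278.05 278.69 | 236 278.33 278.34 | 237 278.74 278.77 | 238 278.91 279.05 | 239 278.85 278.97 | 240 278.82 278.88 | 244 280.3 280.28 | 246 280.29 280.32 | 248 280.03 280.04 | 250 280.42 280.44 | 
t 40.55 pos [0.556  0.0875 0.1051] toolx [-0.127 -0.032 -0.991] jaw yaw 117.69 j1 -0.036 j6 -2.076 F [-13.42  -1.56   4.42] T [-0.004  1.797  0.06 ] open 0.0271
tool shift mm [ 1.1  -1.54 -0.19]
```

Call:
{"fn": "play_rows", "kwargs": {
  "commands": [
    [[-0.0006, -0.0018, -0.001], 3]
  ]
}}

```text
t: 40.65
eef_pos: [0.5559, 0.0876, 0.1051]
eef_rot: [-0.56, 0.415, 0.628, 0.345]
ft_force: [-11.7, 0.4, 4.9]
opening: 0.027
```

```bash
python3 sl.py
```

```text
235 278.05 278.84 | 236 278.33 278.81 | 237 278.74 278.68 | 238 278.91 278.79 | 239 278.85 278.92 | 240 278.82 278.95 | 244 280.3 280.29 | 246 280.29 280.32 | 248 280.03 280.03 | 250 280.42 280.43 | 
t 40.70 pos [0.5559 0.0876 0.1051] toolx [-0.134 -0.032 -0.99 ] jaw yaw 114.45 j1 -0.035 j6 -2.019 F [-11.71  -1.24   5.21] T [0.164 1.794 0.123] open 0.0270
tool shift mm [ 1.1  -1.59 -0.21]
```

Call:
{"fn": "play_rows", "kwargs": {
  "commands": [
    [[-0.0008, -0.0016, -0.0008], 3]
  ]
}}

```text
t: 40.8
eef_pos: [0.5558, 0.0877, 0.1053]
eef_rot: [-0.548, 0.434, 0.618, 0.359]
ft_force: [-9.2, -0.9, 0.7]
opening: 0.0276
```

```bash
python3 sl.py
```

```text
235 278.05 278.98 | 236 278.33 278.81 | 237 278.74 279.08 | 238 278.91 279.27 | 239 278.85 279.11 | 240 278.82 279.02 | 244 280.3 280.31 | 246 280.29 280.36 | 248 280.03 280.04 | 250 280.42 280.41 | 
t 40.85 pos [0.5558 0.0877 0.1052] toolx [-0.141 -0.032 -0.989] jaw yaw 111.21 j1 -0.035 j6 -1.963 F [-11.92  -0.63   3.55] T [0.38  1.678 0.25 ] open 0.0271
tool shift mm [ 1.15 -1.73 -0.28]
```

Call:
{"fn": "play_rows", "kwargs": {
  "commands": [
    [[-0.0008, -0.0016, -0.0008], 3]
  ]
}}

```text
t: 40.95
eef_pos: [0.5555, 0.0878, 0.1052]
eef_rot: [-0.536, 0.453, 0.607, 0.373]
ft_force: [-8.5, -0.0, -2.9]
opening: 0.0271
```

```bash
python3 sl.py
```

```text
235 278.05 279.27 | 236 278.33 279.09 | 237 278.74 278.95 | 238 278.91 278.86 | 239 278.85 278.91 | 240 278.82 279.03 | 244 280.3 280.45 | 246 280.29 280.48 | 248 280.03 280.19 | 250 280.42 280.51 | 
t 41.00 pos [0.5556 0.0877 0.1051] toolx [-0.148 -0.032 -0.988] jaw yaw 107.98 j1 -0.035 j6 -1.906 F [-10.57  -0.68   2.52] T [0.418 1.571 0.256] open 0.0274
tool shift mm [ 1.02 -1.9  -0.29]
```

```bash
python3 -c "
from h import *
from station import bot
w=bot.capture('wrist');st()
a=cv2.imread('pics/q0_w.png')[235:335,225:335];b=w['img'][235:335,225:335]
cv2.imwrite('pics/q1.png',cv2.resize(np.hstack([a,b]),None,fx=3.5,fy=3.5,interpolation=2))"
```

```text
t 41.05 pos [0.5555 0.0877 0.1051] toolx [-0.148 -0.032 -0.988] jaw yaw 108.18 j1 -0.035 j6 -1.910 F [-9.68 -0.48  1.66] T [0.326 1.452 0.253] open 0.0270
```

View pics/q1.png

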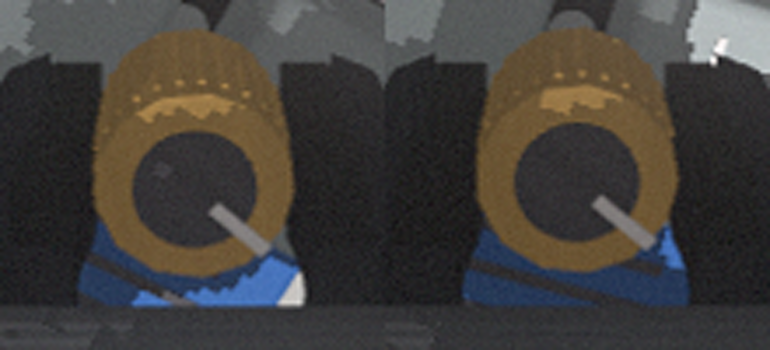

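Call:
{"fn": "play_rows", "kwargs": {
  "commands": [
    [[-0.001, -0.0026, -0.0008], 3]
  ]
}}

```text
t: 41.15
eef_pos: [0.5558, 0.0879, 0.105]
eef_rot: [-0.523, 0.47, 0.597, 0.385]
ft_force: [-14.2, -1.4, 2.7]
opening: 0.0272
```

```bash
python3 sl.py
```

```text
235 278.05 279.31 | 236 278.33 279.21 | 237 278.74 279.05 | 238 278.91 278.92 | 239 278.85 278.95 | 240 278.82 279.04 | 244 280.3 280.4 | 246 280.29 280.49 | 248 280.03 280.18 | 250 280.42 280.56 | 
t 41.20 pos [0.5558 0.0878 0.1049] toolx [-0.157 -0.032 -0.987] jaw yaw 104.99 j1 -0.035 j6 -1.853 F [-13.74  -1.13   3.46] T [0.42  1.966 0.315] open 0.0269
tool shift mm [ 0.87 -1.67 -0.24]
```

Call:
{"fn": "play_rows", "kwargs": {
  "commands": [
    [[-0.001, -0.0026, -0.0008], 3]
  ]
}}

```text
t: 41.3
eef_pos: [0.556, 0.0879, 0.1048]
eef_rot: [-0.509, 0.489, 0.586, 0.398]
ft_force: [-10.6, -0.4, -0.8]
opening: 0.0272
```

```bash
python3 sl.py
```

```text
235 278.05 279.09 | 236 278.33 279.15 | 237 278.74 279.14 | 238 278.91 279.04 | 239 278.85 279.06 | 240 278.82 279.13 | 244 280.3 280.48 | 246 280.29 280.54 | 248 280.03 280.25 | 250 280.42 280.55 | 
t 41.35 pos [0.5561 0.0879 0.1047] toolx [-0.166 -0.032 -0.986] jaw yaw 101.79 j1 -0.034 j6 -1.797 F [-12.62  -2.27   2.43] T [0.39  1.887 0.347] open 0.0269
tool shift mm [ 0.67 -1.36 -0.14]
```

Call:
{"fn": "play_rows", "kwargs": {
  "commands": [
    [[0, 0, 0], 0],
    [[0, 0, 0], 0],
    [[0, 0, 0], 0],
    [[0, 0, 0], 0]
  ],
  "fingers": 0.07
}}

```text
t: 41.75
eef_pos: [0.5564, 0.0876, 0.1047]
eef_rot: [-0.509, 0.49, 0.585, 0.398]
ft_force: [0.8, -0.5, 0.4]
opening: 0.0572
```

```bash
python3 sl.py;python3 -c "
from h import *
from station import bot
w=bot.capture('wrist');st()
cv2.imwrite('pics/r1.png',cv2.resize(w['img'][215:335,215:345],None,fx=3.5,fy=3.5,interpolation=2))"
```

```text
235 278.05 279.26 | 236 278.33 279.29 | 237 278.74 279.34 | 238 278.91 279.29 | 239 278.85 279.31 | 240 278.82 279.33 | 244 280.3 280.51 | 246 280.29 280.53 | 248 280.03 280.33 | 250 280.42 280.63 | 
t 41.80 pos [0.5564 0.0876 0.1048] toolx [-0.165 -0.033 -0.986] jaw yaw 101.79 j1 -0.035 j6 -1.797 F [0.67 0.13 0.55] T [ 0.091 -0.192 -0.031] open 0.0607
tool shift mm [ 0.82 -1.11  0.21]
t 41.85 pos [0.5563 0.0876 0.1048] toolx [-0.165 -0.033 -0.986] jaw yaw 101.79 j1 -0.035 j6 -1.797 F [0.32 0.4  0.82] T [ 0.087 -0.165  0.01 ] open 0.0649
```

View pics/r1.png

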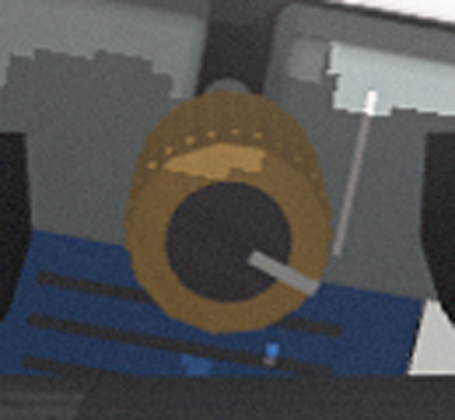

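Call:
{"fn": "play_rows", "kwargs": {
  "commands": [
    [[-0.012, 0.002, 0], 0],
    [[-0.02, 0.003, 0], 0],
    [[-0.03, 0.005, 0], 0],
    [[-0.02, 0.005, 0], 0],
    [[0, 0.03, 0.006], 0],
    [[0, 0.04, 0.008], 0],
    [[0, 0.04, 0.008], 0],
    [[0, 0.04, 0.008], 0],
    [[0, 0.04, 0.008], 0],
    [[0, 0.03, 0.005], 0],
    [[0, 0, 0], 0]
  ]
}}

```text
t: 42.95
eef_pos: [0.327, 0.0848, 0.2368]
eef_rot: [-0.512, 0.488, 0.582, 0.401]
ft_force: [1.0, -0.3, 0.3]
opening: 0.0697
```

```bash
python3 mv.py; python3 -c "
from h import *
from station import bot
st()
c=bot.capture('top');s=bot.capture('side');cv2.imwrite('pics/s_top.png',c['img']);cv2.imwrite('pics/s_side.png',s['img'])
L=[cv2.resize(cv2.imread(f'pics/{n}_top.png')[190:222,257:289],None,fx=8,fy=8,interpolation=2) for n in 'los']
cv2.imwrite('pics/s1.png',np.hstack(L))"
```

```text
vents (np.float64(0.4), np.float64(41.8))
panel (np.float64(0.5), np.float64(332.7))
fixed: rear (np.float64(0.0), np.float64(3.9)) bridgeL (np.float64(0.3), np.float64(144.1))
t 43.00 pos [0.3285 0.0847 0.2367] toolx [-0.153 -0.033 -0.988] jaw yaw 101.79 j1 -0.064 j6 -1.831 F [-0.18 -0.24  0.69] T [ 0.095 -0.245  0.006] open 0.0698
```

View pics/s1.png

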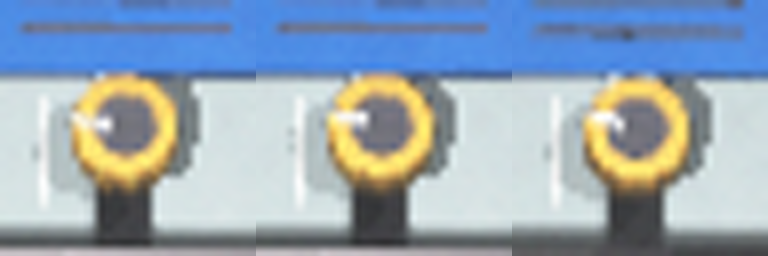

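Call:
{"fn": "play_rows", "kwargs": {
  "commands": [
    [[0, 0, 0], 5.5],
    [[0, 0, 0], 5],
    [[0, 0, 0], 0]
  ],
  "fingers": 0
}}

```text
t: 43.4
eef_pos: [0.3327, 0.0843, 0.2357]
eef_rot: [-0.471, 0.541, 0.533, 0.448]
ft_force: [0.1, -0.6, 0.1]
opening: 0.0484
```

```bash
python3 -c "
from h import *
st([.49,.0870,.16])"
```

```text
t 43.40 pos [0.3327 0.0843 0.2357] toolx [-0.155 -0.033 -0.987] jaw yaw 91.04 j1 -0.065 j6 -1.641 F [ 0.1  -0.64  0.05] T [ 0.071 -0.207  0.072] open 0.0484
tool shift mm [  50.3  -167.19    2.2 ]
```

Call:
{"fn": "play_rows", "kwargs": {
  "commands": [
    [[0.008, -0.028, 0.0004], 0],
    [[0.008, -0.028, 0.0004], 0],
    [[0.008, -0.028, 0.0004], 0],
    [[0.008, -0.028, 0.0004], 0],
    [[0.009, -0.025, 0.0004], 0],
    [[0, 0, 0], 0]
  ]
}}

```text
t: 44.0
eef_pos: [0.4706, 0.0872, 0.1694]
eef_rot: [-0.474, 0.538, 0.537, 0.444]
ft_force: [-0.7, -0.7, 0.3]
opening: 0.0009
```

```bash
python3 -c "
from h import *
st([.51,.0868,.106])"
```

```text
t 44.00 pos [0.4706 0.0872 0.1694] toolx [-0.156 -0.033 -0.987] jaw yaw 91.87 j1 -0.041 j6 -1.629 F [-0.71 -0.73  0.25] T [ 0.064 -0.189  0.082] open 0.0009
tool shift mm [ 56.46 -48.83   0.14]
```

Call:
{"fn": "play_rows", "kwargs": {
  "commands": [
    [[0.014, -0.012, 0], 0],
    [[0.014, -0.012, 0], 0],
    [[0.014, -0.012, 0], 0],
    [[0.014, -0.012, 0], 0],
    [[0, 0, 0], 0]
  ]
}}

```text
t: 44.5
eef_pos: [0.5105, 0.0868, 0.1045]
eef_rot: [-0.476, 0.535, 0.54, 0.441]
ft_force: [-0.0, 0.3, -0.2]
opening: 0.0003
```

```bash
python3 -c "
from h import *
from station import bot
st([.53,.0870,.106])
s=bot.capture('side');cv2.imwrite('pics/t_side.png',s['img'])
cv2.imwrite('pics/t1.png',cv2.resize(s['img'][150:270,200:340],None,fx=4,fy=4,interpolation=2))"
```

```text
t 44.50 pos [0.5105 0.0868 0.1045] toolx [-0.157 -0.033 -0.987] jaw yaw 92.42 j1 -0.039 j6 -1.632 F [-0.01  0.27 -0.21] T [ 0.086 -0.179 -0.008] open 0.0003
tool shift mm [ -4.53 -18.99  -0.66]
```

View pics/t1.png

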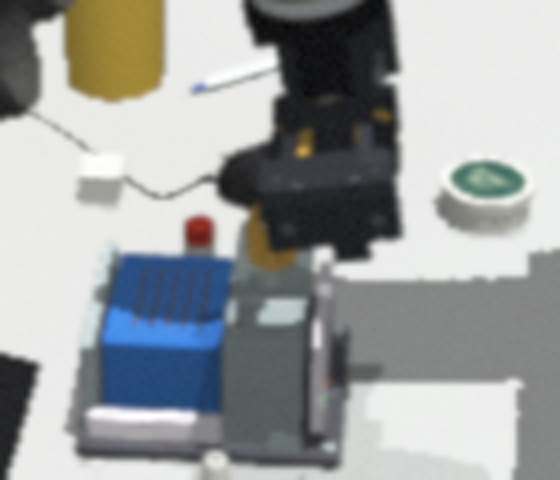

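Call:
{"fn": "play_rows", "kwargs": {
  "commands": [
    [[-0.0008, -0.005, 0], 0],
    [[-0.0008, -0.005, 0], 0],
    [[-0.0004, -0.003, 0], 0]
  ]
}}

```text
t: 44.85
eef_pos: [0.5244, 0.0876, 0.1082]
eef_rot: [-0.478, 0.534, 0.54, 0.442]
ft_force: [0.7, 0.6, -0.1]
opening: 0.0004
```

Call:
{"fn": "play_rows", "kwargs": {
  "commands": [
    [[-0.0004, -0.002, 0], 0]
  ]
}}

```text
t: 44.95
eef_pos: [0.5268, 0.0877, 0.1088]
eef_rot: [-0.478, 0.534, 0.54, 0.442]
ft_force: [0.1, 0.6, 0.8]
opening: 0.0008
```

Call:
{"fn": "play_rows", "kwargs": {
  "commands": [
    [[-0.0004, -0.002, 0], 0]
  ]
}}

```text
t: 45.05
eef_pos: [0.5291, 0.0878, 0.1093]
eef_rot: [-0.478, 0.534, 0.54, 0.442]
ft_force: [0.0, -0.2, -0.1]
opening: 0.0005
```

Call:
{"fn": "play_rows", "kwargs": {
  "commands": [
    [[-0.0004, -0.002, 0], 0]
  ]
}}

```text
t: 45.15
eef_pos: [0.531, 0.0879, 0.1094]
eef_rot: [-0.478, 0.534, 0.54, 0.442]
ft_force: [-7.5, -1.5, 1.2]
opening: 0.0002
```

Call:
{"fn": "play_rows", "kwargs": {
  "commands": [
    [[-0.0003, -0.002, 0], 0]
  ]
}}

```text
t: 45.25
eef_pos: [0.5317, 0.088, 0.1093]
eef_rot: [-0.477, 0.535, 0.541, 0.44]
ft_force: [-11.4, -1.8, 6.5]
opening: 0.0004
```

Call:
{"fn": "play_rows", "kwargs": {
  "commands": [
    [[-0.0003, -0.002, 0], 0]
  ]
}}

```text
t: 45.35
eef_pos: [0.5319, 0.0878, 0.1093]
eef_rot: [-0.475, 0.537, 0.542, 0.439]
ft_force: [-12.9, -3.3, 7.9]
opening: 0.0004
```

Call:
{"fn": "play_rows", "kwargs": {
  "commands": [
    [[-0.0003, -0.002, 0], 0]
  ]
}}

```text
t: 45.45
eef_pos: [0.5319, 0.0877, 0.1093]
eef_rot: [-0.474, 0.538, 0.543, 0.437]
ft_force: [-12.3, -2.9, 8.2]
opening: 0.0003
```

Call:
{"fn": "play_rows", "kwargs": {
  "commands": [
    [[-0.0006, -0.003, 0], 0]
  ]
}}

```text
t: 45.55
eef_pos: [0.5324, 0.0876, 0.1094]
eef_rot: [-0.472, 0.54, 0.545, 0.434]
ft_force: [-17.5, -2.3, 8.4]
opening: 0.0001
```

Call:
{"fn": "play_rows", "kwargs": {
  "commands": [
    [[-0.0006, -0.003, 0], 0]
  ]
}}

```text
t: 45.65
eef_pos: [0.5323, 0.0876, 0.1095]
eef_rot: [-0.469, 0.542, 0.547, 0.431]
ft_force: [-19.9, -2.9, 11.1]
opening: 0.0004
```

Call:
{"fn": "play_rows", "kwargs": {
  "commands": [
    [[0, 0.008, 0], 0],
    [[0, 0.02, 0], 0],
    [[-0.02, 0.03, 0], 0],
    [[-0.03, 0.04, 0], 0],
    [[-0.03, 0.045, 0], 0],
    [[-0.02, 0.045, 0], 0],
    [[0, 0.04, 0], 0],
    [[0, 0, 0], 0]
  ]
}}

```text
t: 46.45
eef_pos: [0.3233, 0.0822, 0.2514]
eef_rot: [-0.47, 0.542, 0.547, 0.431]
ft_force: [1.0, -0.3, 0.2]
opening: 0.0009
```

```bash
python3 mv.py; python3 -c "
from h import *
from station import bot
st()
c=bot.capture('top');s=bot.capture('side');cv2.imwrite('pics/u_top.png',c['img']);cv2.imwrite('pics/u_side.png',s['img'])
L=[cv2.resize(cv2.imread(f'pics/{n}_top.png')[190:222,257:289],None,fx=8,fy=8,interpolation=2) for n in 'osu']
cv2.imwrite('pics/u1.png',np.hstack(L))
cv2.imwrite('pics/u2.png',cv2.resize(s['img'][190:270,220:310],None,fx=6,fy=6,interpolation=2))"
```

```text
vents (np.float64(0.0), np.float64(3.7))
panel (np.float64(0.0), np.float64(16.4))
fixed: rear (np.float64(0.0), np.float64(3.1)) bridgeL (np.float64(0.0), np.float64(2.7))
t 46.50 pos [0.325  0.0821 0.2512] toolx [-0.186 -0.037 -0.982] jaw yaw 92.63 j1 -0.068 j6 -1.673 F [ 0.02 -0.88  0.2 ] T [ 0.066 -0.251 -0.026] open 0.0005
```

View pics/u1.png

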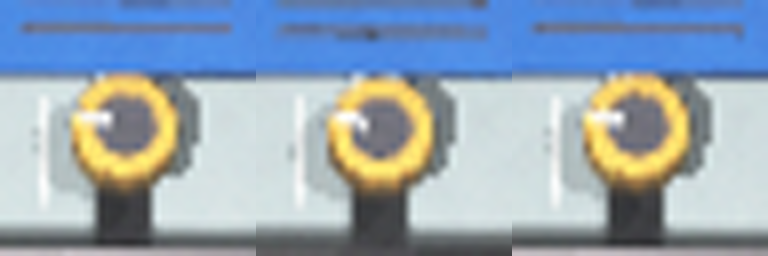

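View pics/u2.png

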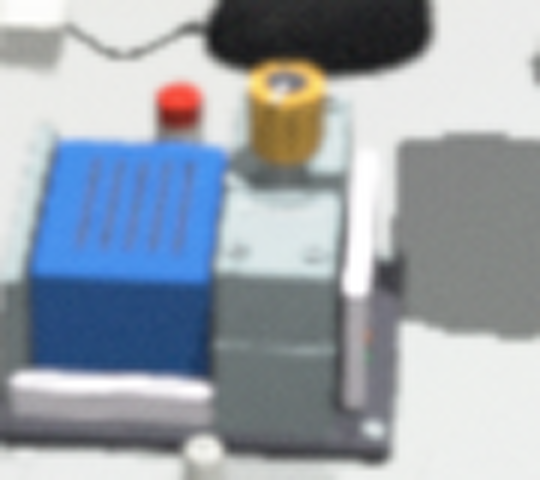

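```bash
python3 - <<'E'
from h import *
from station import bot
a=cv2.imread('pics/a_top.png').astype(int);u=cv2.imread('pics/u_top.png').astype(int)
for n,(x,y) in dict(vial=(316,191),collet=(227,204),tin=(363,269),vb=(360,163),lens=(158,190)).items():
    print(n,abs(a-u)[y-10:y+11,x-10:x+11].mean().round(1))
print(st()["qvel"].round(3)); print(bot.finish_job())
E
```

```text
vial 5.5
collet 4.4
tin 6.8
vb 4.9
lens 3.8
t 46.60 pos [0.3264 0.0819 0.2501] toolx [-0.188 -0.037 -0.981] jaw yaw 92.62 j1 -0.068 j6 -1.672 F [ 0.25  0.04 -0.22] T [ 0.058 -0.265  0.01 ] open 0.0002
[-0.001  0.035 -0.01  -0.002  0.002 -0.   ]
the job is handed in; nothing more can be done
None
```

The module is home, the thumbscrew is up on its thread, and I believe it is tight. I handed the job in at 46.6 s with the arm clear. I could not read the washer, retainer or insert directly, so tightness is inferred from torque and pointer angle.

**What I did**
- I pushed the panel against its stop (about 24 N).
- I pulled the screw up gently to the rubber stop and backed off to about 11 N. The pull briefly read 16 N, more than the intended 9–12 N. I saw no sign of the clip slipping.
- I turned the screw past 0.85 rad onto its thread and drove it clockwise over three grips. The highest torque read was about 0.4 N m. That is above the 0.25 N m needed and below the 0.5 N m at which the insert slips.

**Last checks**
- **Module:** the top picture shows no shift from the home picture. Driving the screw had pulled the module out by about 1–2 mm each time. I pushed it back after every grip, twice at the panel and the last time gently on the side of the knob.
- **Screw:** it stays up when let go.
- **Bystanders:** the spots where the vial, collet, tin, V-block and lens cap stand look the same as at the start.

**What did not fully agree**
- **Turn angle:** the screw turned back after release each time, about 12° in the one grip I measured. It now rests at about 1.75–1.8 rad, right at the low end of the stated 1.8–2.5.
- **Basis for calling it tight:** with the module home, the pointer stood at the same angle after the second and third grips. In the third grip the torque rose to about 0.35 N m without settling at the washer's drag.

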